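# Build an interleaved plate capacitor on its test set and start a measurement

## Task

Lift the plain steel ring off the hub of the capacitor test set and put it aside, then build the capacitor: put every plate lying on the bench onto the splined hub, oblong and eight-sided plates taking turns all the way up, each oblong plate with its forked tab round the left brass rod and each eight-sided plate with its tab round the right rod (left and right as the robot sees them), all lying flat. Put the ring back over the hub on top of the pack, and then press the keys on the console one at a time: wake (left), mode (middle), measure (right). Leave the other things on the bench where they are.

Things in the scene. Friction and masses are not known exactly. Their poses are not given: they have to be found in the camera images.
- tester: Capacitor test set, fixed, 260 x 160 mm (x -60 to 200). Origin on the hub's axis at bench level; x from hub to console (away from the robot), y to its left, z up. Black base board 10 mm high; grey splined hub; a brass terminal rod left and right of it; a grey console 40 mm high from x = 81 mm on with three round white keys in a row at x = 115 mm and a display
- hub_seat (a point): On the hub's axis on its flange (62 mm across, 18 mm above the bench), where the lowest plate's underside rests. Hub core 24 mm across; six splines 5 mm wide, 36 mm across tips, at 30, 90, 150.. degrees from tester x, end 58 mm above this point; tapered pilot ends at 64 mm
- rod_left (a point): On the axis of the left brass rod (8 mm thick, pointed top 56 mm above this point), 58 mm from the hub axis along tester +y, at hub_seat height
- rod_right (a point): The same for the right rod, 58 mm from the hub axis along tester -y
- oblong1: Oblong aluminium plate, 80 mm (x) by 64 mm (y), 6 mm thick, 70 g; may be absent. Origin: bore centre, underside. Six inward teeth (28 mm circle; at 30, 90.. degrees from x) pass between the splines (2 mm play) when x lies along tester +y or -y. Three 3 mm studs on top: stacking pitch 9 mm. Tab along +x ends in a fork at 68 mm; slot 12 mm wide, rod stands at 58 mm. Best grip: across y
- oblong2: Oblong aluminium plate, 80 mm (x) by 64 mm (y), 6 mm thick, 70 g; may be absent. Origin: bore centre, underside. Six inward teeth (28 mm circle; at 30, 90.. degrees from x) pass between the splines (2 mm play) when x lies along tester +y or -y. Three 3 mm studs on top: stacking pitch 9 mm. Tab along +x ends in a fork at 68 mm; slot 12 mm wide, rod stands at 58 mm. Best grip: across y
- oblong3: Oblong aluminium plate, 80 mm (x) by 64 mm (y), 6 mm thick, 70 g; may be absent. Origin: bore centre, underside. Six inward teeth (28 mm circle; at 30, 90.. degrees from x) pass between the splines (2 mm play) when x lies along tester +y or -y. Three 3 mm studs on top: stacking pitch 9 mm. Tab along +x ends in a fork at 68 mm; slot 12 mm wide, rod stands at 58 mm. Best grip: across y
- octagon1: Eight-sided aluminium plate, 64 mm across flats, 6 mm thick, 70 g; may be absent. Origin: bore centre, underside. Six inward teeth (28 mm circle; at 30, 90.. degrees from x) pass between the splines (2 mm play) when x lies along tester +y or -y. Three 3 mm studs on top: stacking pitch 9 mm. Tab along +x ends in a fork at 68 mm; slot 12 mm wide, rod stands at 58 mm. Best grip: across y
- octagon2: Eight-sided aluminium plate, 64 mm across flats, 6 mm thick, 70 g; may be absent. Origin: bore centre, underside. Six inward teeth (28 mm circle; at 30, 90.. degrees from x) pass between the splines (2 mm play) when x lies along tester +y or -y. Three 3 mm studs on top: stacking pitch 9 mm. Tab along +x ends in a fork at 68 mm; slot 12 mm wide, rod stands at 58 mm. Best grip: across y
- octagon3: Eight-sided aluminium plate, 64 mm across flats, 6 mm thick, 70 g; may be absent. Origin: bore centre, underside. Six inward teeth (28 mm circle; at 30, 90.. degrees from x) pass between the splines (2 mm play) when x lies along tester +y or -y. Three 3 mm studs on top: stacking pitch 9 mm. Tab along +x ends in a fork at 68 mm; slot 12 mm wide, rod stands at 58 mm. Best grip: across y
- clamp_ring: Plain steel ring, 58 mm across, 30 mm high, 300 g, round bore 40 mm without teeth, so it passes freely over the hub (2 mm play); at the start it is parked over the hub, resting on the flange, its underside at hub_seat. Origin: centre of its underside
- key_wake (a joint): Wake key: left one (tester's +y), 18 mm across; value: travel in m, straight down, 0 up, 0.006 fully down. Springs back; starts to move at 1.5 N, fully down at 5 N; counts as pressed when all but fully down (4.5 mm) for a moment
- key_wake_top (a point): Centre of the top face of the wake key (62 mm above the bench when up; cap stands 10 mm proud of its collar; keys are 50 mm apart)
- key_mode (a joint): Mode key: middle one, 18 mm across; value: travel in m, straight down, 0 up, 0.006 fully down. Springs back; starts to move at 1.5 N, fully down at 5 N; counts as pressed when all but fully down (4.5 mm) for a moment
- key_mode_top (a point): Centre of the top face of the mode key (62 mm above the bench when up; cap stands 10 mm proud of its collar; keys are 50 mm apart)
- key_measure (a joint): Measure key: right one (tester's -y), 26 mm across; value: travel in m, straight down, 0 up, 0.006 fully down. Springs back; starts to move at 1.5 N, fully down at 5 N; counts as pressed when all but fully down (4.5 mm) for a moment
- key_measure_top (a point): Centre of the top face of the measure key (62 mm above the bench when up; cap stands 10 mm proud of its collar; keys are 50 mm apart)
- beaker: Bystander: glass beaker 52 mm across, 68 mm high. Origin: centre of its underside
- scraper: Bystander: flat print scraper 200 mm long, lying. Origin: underside, mid-length
- screwdriver: Bystander: screwdriver 180 mm long, lying. Origin: underside, mid-length
- printed_bone: Bystander: yellow printed vertebra model, about 90 mm, 32 mm high. Origin: centre of its underside
- jar: Bystander: small capped jar 42 mm across, 48 mm high. Origin: centre of its underside
- petri: Bystander: flat closed dish 52 mm across, 13 mm high. Origin: centre of its underside
Not all that is in view belongs to the job. What is shaped like the octagon3 but blue is not meant.

How it is judged:
On the way, in this order (a step that is already met when the one before it is completed fails the run):
1. the ring is off the hub (horizontal distance between clamp_ring and hub_seat above 0.06 m), for 0.1 s.
2. all the plates are on the hub, taking turns, tabs round their rods (horizontal distance between each of oblong1, oblong2, oblong3, octagon1, octagon2, octagon3 and hub_seat below 0.005 m and x of rod_left in the frame of oblong1 above 0.052 m and y of rod_left in the frame of oblong1 between -0.006 and 0.006 m and angle between each of oblong1, oblong2, oblong3, octagon1, octagon2, octagon3's own z axis and vertical below 0.06 rad and z of oblong1 in the frame of hub_seat between -0.003 and 0.0485 m and x of rod_left in the frame of oblong2 above 0.052 m and y of rod_left in the frame of oblong2 between -0.006 and 0.006 m and z of oblong2 in the frame of hub_seat between -0.003 and 0.0485 m and x of rod_left in the frame of oblong3 above 0.052 m and y of rod_left in the frame of oblong3 between -0.006 and 0.006 m and z of oblong3 in the frame of hub_seat between -0.003 and 0.0485 m and distance between each of oblong2, oblong3 and oblong1 above 0.0145 m and distance between oblong3 and oblong2 above 0.0145 m and x of rod_right in the frame of octagon1 above 0.052 m and y of rod_right in the frame of octagon1 between -0.006 and 0.006 m and z of octagon1 in the frame of hub_seat between -0.003 and 0.0485 m and x of rod_right in the frame of octagon2 above 0.052 m and y of rod_right in the frame of octagon2 between -0.006 and 0.006 m and z of octagon2 in the frame of hub_seat between -0.003 and 0.0485 m and x of rod_right in the frame of octagon3 above 0.052 m and y of rod_right in the frame of octagon3 between -0.006 and 0.006 m and z of octagon3 in the frame of hub_seat between -0.003 and 0.0485 m and distance between each of octagon2, octagon3 and octagon1 above 0.0145 m and distance between octagon3 and octagon2 above 0.0145 m), for 0.2 s.
3. the ring sits on the pack (horizontal distance between clamp_ring and hub_seat below 0.005 m and angle between clamp_ring's own z axis and vertical below 0.06 rad and z of clamp_ring in the frame of hub_seat below 0.058 m and z of clamp_ring in the frame of oblong1 above 0.006 m and z of clamp_ring in the frame of oblong2 above 0.006 m and z of clamp_ring in the frame of oblong3 above 0.006 m and z of clamp_ring in the frame of octagon1 above 0.006 m and z of clamp_ring in the frame of octagon2 above 0.006 m and z of clamp_ring in the frame of octagon3 above 0.006 m), for 0.3 s.
4. the wake key is pressed, the others up (value of joint key_wake above 0.0045 m and value of joint each of key_mode, key_measure below 0.002 m), for 0.05 s.
5. the mode key is pressed, the others up (value of joint key_mode above 0.0045 m and value of joint each of key_wake, key_measure below 0.002 m), for 0.05 s.
6. the measure key is pressed, the others up (value of joint key_measure above 0.0045 m and value of joint each of key_wake, key_mode below 0.002 m), for 0.05 s.
At the end, for the whole second after the job is handed in: Every plate lies flat (3.4 degrees) on the hub, centred within 5 mm, no two of one kind adjacent; the left rod (oblong) or right rod (eight-sided) within 6 mm of the fork's middle; ring flat on top, centred within 5 mm; all at rest, keys up (all of step 2 and all of step 3 and linear speed of each of oblong1, oblong2, oblong3, octagon1, octagon2, octagon3, clamp_ring below 0.02 m/s and value of joint each of key_wake, key_mode, key_measure below 0.002 m); the robot touches nothing.
It fails at once if another thing on the bench is pushed more than 60 mm or knocked over (distance of any of beaker, scraper, screwdriver, printed_bone, jar, petri from where it was at the start of the episode above 0.06 m or angle between any of beaker, jar, petri, printed_bone's own z axis and vertical above 0.7 rad).
It fails at once if two keys are pressed at once (value of joint each of key_wake, key_mode above 0.0045 m or value of joint each of key_mode, key_measure above 0.0045 m or value of joint each of key_wake, key_measure above 0.0045 m).
Of oblong1, oblong2, oblong3 only 2 to 3 are there at a start; the rules pass over those that are not, and their reading is None.
Of octagon1, octagon2, octagon3 only 2 to 3 are there at a start; the rules pass over those that are not, and their reading is None.
At some moment in a run one of oblong1, oblong2, oblong3, octagon1, octagon2, octagon3 may be knocked a few centimetres aside while the robot is not near it.
It also fails if it takes over 210 s, if anything falls off the work surface, if the arm or the gripper's body presses on something with over 40 N, if the wrist force passes 120 N, or if a joint passes its speed limit or range.

## Robot

A 6-joint arm with a two-finger parallel gripper is mounted at the origin on the work surface. World frame = base frame: x ahead of the robot, y to its left, z up, the work surface at z = 0. Lengths are in m, angles in rad, forces in N, time in s.
With the tool pointing down it reaches from about 0.3 to 1 m from the base axis. Payload 5.1 kg.
Tool frame: the origin (TCP) lies midway between the tips of the shut fingers; the grasp point (between the pads) lies 19 mm behind it; z points along the fingers, y is the direction in which the jaws open and shut (so a half turn about z gives the same grasp; the last joint's range is limited). The gripper opens to 95 mm and grips with 3 to 60 N. Pads are 20 mm wide; open, the fingers measure 119 mm over their backs; the gripper's body (75 mm by 180 mm) begins 59 mm behind the grasp point.
Start: joints at [-0.083, 0.124, 1.65, -0, 1.367, -0.083], TCP at [0.65, -0, 0.215] pointing down, gripper open.
Joint ranges: [-2.61, 2.61], [-1.02, 2.33], [0.03, 2.71], [-1.35, 4.49], [0.32, 2.68], [-2.91, 2.91]. Speed limits (rad/s): [2.57, 2.57, 3.14, 3.14, 3.14, 3.14].

## Interface

Orientations are given as [roll, pitch, yaw] about the fixed x, y, z axes, in that order (R = Rz(yaw) Ry(pitch) Rx(roll)).
In Python, from bench import ctrl gives the robot as it stands.
- The arm moves only by the tool move_arm, never from a script. Its argument "increments" is one flat list of numbers, 4 for each row, row after row: the shift along the tool's x, y, z in mm, then the turn about the tool's z in rad. A call has 1 to 5 rows; each row shifts and turns the commanded pose from where the row before left it, along the tool's axes as they then stand; what a row does not reach is not made up. A row lasts 1/8 s, in which the tool goes at most 62.5 mm and 10.7 degrees, less where a joint would pass 70% of its speed; a pose out of reach is approached as far as the arm can. A call is refused whole if a number of a shift passes 62.5 or a number of a turn 0.188, either way. A call with a gripper value outside its range is refused whole. "fingers" is the closure, from 0 (fully open) to 1 (shut), set as the call begins (left out, the last holds). The fingers move at their own pace and stop on an object; "force" is the grip in N (left out, the last holds). Time passes only in rows, so rows that do not move let the fingers close. It gives the time, the measured TCP pose, the force and the opening at its end, in the units of the state.
- ctrl.observe(): the state, without advancing time (a new reading comes with each control period).
- ctrl.capture(name): name is "scene" or "side" or "wrist"; returns (picture, depth): 420x560x3 uint8, blue, green, red; 420x560 float32, m along the optical axis (not along the pixel's ray), 0 where there is no reading.
- ctrl.camera_model(name): a dict with "intrinsics" (3x3 intrinsics, pixels), "eye" and "orientation" of the camera in the world; the wrist camera has in their place "T_tool_cam" (4x4, takes a point from camera to tool coordinates, whose origin is the TCP and whose axes are the flange's). Camera axes: x right, y up, looking along -z (the intrinsics and any distortion apply to the point x, -y, -z); pixel columns grow to the right and rows downward; lengths in m; the calibration is good to about 2 mm. A picture is of the moment at which its call begins: read the wrist's pose just before it. camera_model takes no time and is no camera call.
- ctrl.sign_off(): hands the job in, once; it reports no verdict.
The state is a dict: "time": time; "joint_positions": joint angles; "qvel": joint speeds; "effort": joint torques, N m; "eef_pos": TCP position; "tool_rot": TCP orientation; "wrist_force": force on the tool from outside, world axes, zero at the start; "torque": the same for the moment, N m; "finger_gap": opening from 0.0 (shut) to 1.0 (fully open).
Only numpy, scipy, OpenCV 4.12 (cv2) and the standard library are available. Lean on these libraries where they do the work, as an engineer would, in place of code of your own. Each camera call takes 0.05 s, during which the arm holds its last target. There are 200 camera calls.

## Working session

There is one attempt and no reset: what is moved stays moved. The work goes in short steps, Python scripts to look and compute and a tool call to move; the robot and the scene stay as the last step left them, time stands still between calls to the robot, and variables do not carry over. Pictures are saved under pics/ and viewed, about 12 in all and at most 16, crops included, and the job is handed in when it is done.

Besides the shell and the picture viewer there is one more tool, called as name(argument=value, ...) on one line, values as JSON. move_arm: Moves the arm, as the interface text tells. Its arguments: {"type":"object","properties":{"increments":{"type":"array"},"fingers":{"type":"number"},"force":{"type":"number"}},"required":["increments"]}

```bash
ls; mkdir -p pics; python3 - <<'E'
from bench import ctrl
import cv2,numpy as np
print(ctrl.observe())
for n in("scene","side","wrist"):
    print(n,ctrl.camera_model(n))
    p,d=ctrl.capture(n); cv2.imwrite(f"pics/{n}0.png",p); np.save(f"pics/{n}0.npy",d); print(d.min(),d.max())
a=[cv2.imread(f"pics/{n}0.png") for n in("scene","side")]
E
```

```text
pics
{'time': 0.0, 'joint_positions': array([-8.26001335e-02,  1.24473300e-01,  1.65165871e+00, -3.58652087e-05,
        1.36747317e+00, -8.26353528e-02]), 'qvel': array([ 0.00190432, -0.00014486, -0.00108288,  0.00033154,  0.00103498,
        0.00077165]), 'effort': array([-6.25927078e-04, -4.17603564e+01, -3.59935069e+01,  7.73367751e-02,
        4.92534391e-02, -1.75303944e-04]), 'eef_pos': array([6.49368656e-01, 1.28157974e-05, 2.13416657e-01]), 'tool_rot': array([-3.13958409e+00, -1.31124703e-04,  1.57083869e+00]), 'wrist_force': array([-0.69693329, -0.3165383 ,  0.53510611]), 'torque': array([ 0.02238465, -0.00353858, -0.02924268]), 'finger_gap': 0.9989285025445473}
scene {'intrinsics': array([[463.82512239,   0.        , 280.10358134],
       [  0.        , 463.82512239, 204.70477342],
       [  0.        ,   0.        ,   1.        ]]), 'eye': array([ 1.14999107, -0.92555149,  0.86294729]), 'orientation': array([ 0.95624416, -0.01482466,  0.70109437])}
0.0 3.9418774
side {'intrinsics': array([[540.38179178,   0.        , 282.74902553],
       [  0.        , 540.38179178, 206.73123785],
       [  0.        ,   0.        ,   1.        ]]), 'eye': array([0.15782516, 1.16011768, 1.32256706]), 'orientation': array([ 0.780319  , -0.0171447 , -2.90330532])}
0.0 3.9999955
wrist {'intrinsics': array([[368.86967293,   0.        , 279.49693479],
       [  0.        , 368.86967293, 205.37183543],
       [  0.        ,   0.        ,   1.        ]]), 'T_tool_cam': array([[-3.69603055e-06,  9.62281243e-01,  2.72056631e-01,
         7.72063840e-02],
       [ 1.00000000e+00,  6.07998115e-06, -7.91975283e-06,
        -3.27034482e-04],
       [-9.27512878e-06,  2.72056631e-01, -9.62281242e-01,
        -1.69000301e-01],
       [ 0.00000000e+00,  0.00000000e+00,  0.00000000e+00,
         1.00000000e+00]])}
0.0 1.2398086
```

View pics/scene0.png

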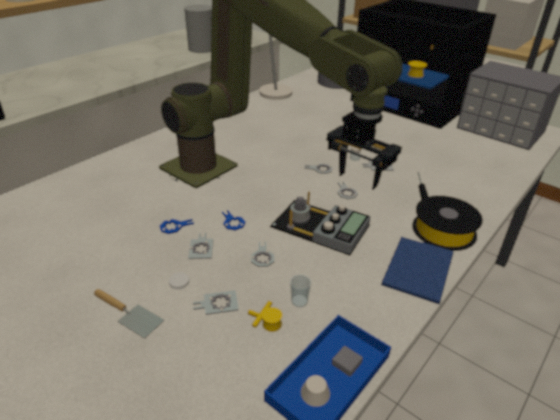

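View pics/side0.png

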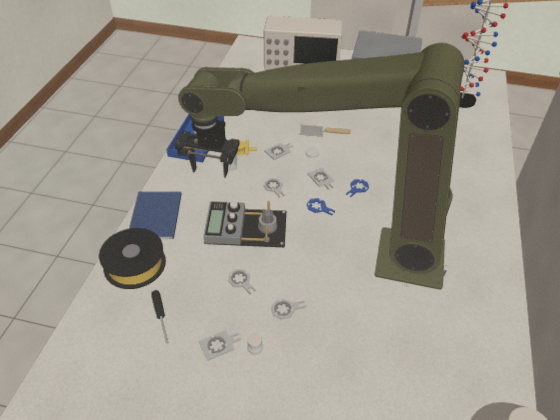

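The scene shows six bare plates. In the side view the oblongs are at (278,151), (320,177) and (217,345), and the octagons at (273,186), (239,280) and (283,309). Blue decoys are at (317,206) and (358,187), and the tester hub with its ring is at about (268,222).

```bash
cat > h.py <<'E'
from bench import ctrl
import cv2,numpy as np
from scipy.spatial.transform import Rotation as Ro
def cam(name,st=None):
    m=ctrl.camera_model(name)
    if name=="wrist":
        st=st or ctrl.observe(); T=np.eye(4); T[:3,:3]=Ro.from_euler('xyz',st['tool_rot']).as_matrix(); T[:3,3]=st['eef_pos']
        W=T@m['T_tool_cam']
    else:
        W=np.eye(4); W[:3,:3]=Ro.from_euler('xyz',m['orientation']).as_matrix(); W[:3,3]=m['eye']
    return m['intrinsics'],W
def cast(K,W,uv,z):
    uv=np.atleast_2d(np.array(uv,float)); d=np.c_[(uv[:,0]-K[0,2])/K[0,0],-(uv[:,1]-K[1,2])/K[1,1],-np.ones(len(uv))]@W[:3,:3].T
    e=W[:3,3]; return (e+d*((z-e[2])/d[:,2])[:,None])[:,:2]
def proj(K,W,P):
    p=(np.atleast_2d(P)-W[:3,3])@W[:3,:3]; return np.c_[K[0,0]*p[:,0]/-p[:,2]+K[0,2],K[1,1]*-p[:,1]/-p[:,2]+K[1,2]]
def snap(tag,name="wrist"):
    st=ctrl.observe(); p,d=ctrl.capture(name); cv2.imwrite(f"pics/{tag}.png",p); np.save(f"pics/{tag}.npy",d)
    K,W=cam(name,st); np.savez(f"pics/{tag}.npz",K=K,W=W,R=st['tool_rot'],p=st['eef_pos']); return p,d,K,W,st
def load(tag):
    f=np.load(f"pics/{tag}.npz"); return cv2.imread(f"pics/{tag}.png"),np.load(f"pics/{tag}.npy"),f['K'],f['W'],f['p'],f['R']
E
python3 - <<'E'
from h import *
S={'obA':(278,151),'obB':(320,177),'obC':(217,345),'ocA':(273,186),'ocB':(239,280),'ocC':(283,309),'beaker':(231,160),'jar':(255,345),'petri':(312,153),'blue':(317,206),'hubtop':(268,215)}
K,W=cam("side")
for k,v in S.items(): print(k,cast(K,W,v,.006 if k!='hubtop' else .05).round(3))
K,W=cam("scene")
for k,v in {'obB':(200,246),'obA':(220,300),'ocA':(263,257),'ocB':(347,192),'ocC':(320,168),'keyW':(342,210),'keyM':(335,218),'keyR':(328,227)}.items(): print(k,cast(K,W,v,.06 if k[0]=='k' else .006).round(3))
E
```

```text
obA [[ 0.532 -0.398]]
obB [[ 0.348 -0.294]]
obC [[0.492 0.449]]
ocA [[ 0.502 -0.204]]
ocB [[0.498 0.224]]
ocC [[0.345 0.292]]
beaker [[ 0.689 -0.302]]
jar [[0.391 0.424]]
petri [[ 0.404 -0.42 ]]
blue [[ 0.33  -0.145]]
hubtop [[ 0.472 -0.02 ]]
obB [[ 0.337 -0.295]]
obA [[ 0.529 -0.4  ]]
ocA [[ 0.502 -0.212]]
ocB [[0.497 0.215]]
ocC [[0.336 0.282]]
keyW [[0.58  0.052]]
keyM [[0.587 0.006]]
keyR [[ 0.597 -0.042]]
```

View pics/wrist0.png

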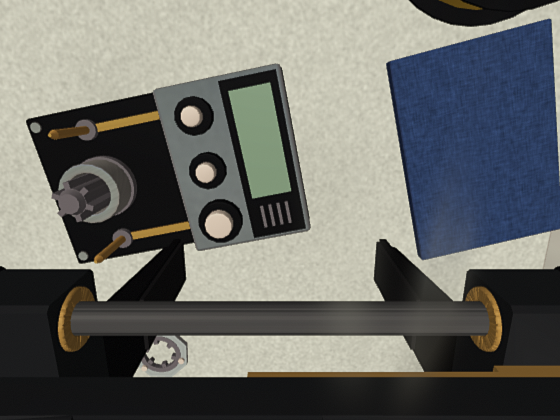

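The wrist view shows the tester turned by about 14°. The keys are at (191,117), (206,172) and (218,223), the hub at about (100,190), and the gripper hides everything below row 265.

```bash
cat >> h.py <<'E'
def cloud(d,K,W):
    v,u=np.mgrid[:d.shape[0],:d.shape[1]]; P=np.stack([(u-K[0,2])/K[0,0]*d,-(v-K[1,2])/K[1,1]*d,-d],-1)
    X=P@W[:3,:3].T+W[:3,3]; X[d==0]=np.nan; return X
E
python3 - <<'E'
from h import *
for n in("wrist","scene","side"):
    d=np.load(f"pics/{n}0.npy"); K,W=cam(n); X=cloud(d,K,W)
    if n=="wrist":
        for nm,(u,v) in dict(bench=(340,60),bench2=(350,200),board=(140,130),console=(215,90),wake=(191,117),mode=(206,172),meas=(218,223),disp=(260,140)).items():
            w=X[v-3:v+4,u-3:u+4].reshape(-1,3); print(nm,np.nanmean(w,0).round(4),np.nanstd(w,0).round(4))
        c=cast(K,W,[(191,117),(206,172),(218,223)],.062); print(c)
        e=c[0]-c[2]; print('len',np.linalg.norm(e),'yaw',np.degrees(np.arctan2(-e[0],e[1])))
    else:
        for nm in [(.35,-.294),(.498,.224),(.532,-.398)]:
            u,v=proj(K,W,[*nm,.006])[0].astype(int); w=X[v-25:v+26,u-25:u+26,2]; print(n,nm,np.nanpercentile(w,[5,25,50,75,95,99]).round(4))
E
```

```text
bench [ 7.076e-01  1.157e-01 -7.000e-04] [0.0019 0.0018 0.0008]
bench2 [ 7.246e-01 -2.510e-02 -7.000e-04] [0.0022 0.0023 0.0008]
board [0.5099 0.0495 0.0089] [0.002  0.002  0.0008]
console [0.5915 0.0867 0.0391] [0.0018 0.0017 0.0008]
wake [0.5738 0.0642 0.0611] [0.0017 0.0016 0.0007]
mode [0.584  0.0169 0.0611] [0.0018 0.0018 0.0009]
meas [ 0.5924 -0.0305  0.0611] [0.0018 0.002  0.0007]
disp [0.6311 0.043  0.0417] [0.0018 0.0018 0.0007]
[[ 0.57401564  0.06428466]
 [ 0.58416104  0.01711569]
 [ 0.59259261 -0.03021919]]
len 0.09631241628839562 yaw 11.121045210379775
scene (0.35, -0.294) [0.0003 0.0022 0.0036 0.0055 0.0101 0.0122]
scene (0.498, 0.224) [1.000e-04 2.200e-03 3.800e-03 7.300e-03 5.550e-02 2.331e-01]
scene (0.532, -0.398) [0.0002 0.002  0.0034 0.0057 0.01   0.0117]
side (0.35, -0.294) [-0.0064 -0.003  -0.0003  0.0029  0.0084  0.013 ]
side (0.498, 0.224) [-0.0055 -0.0023  0.      0.0025  0.0068  0.0096]
side (0.532, -0.398) [-0.0067 -0.0029 -0.0001  0.0024  0.0068  0.011 ]
```

```bash
cat >> h.py <<'E'
def hmask(X,lo,hi,rowmax=262):
    m=((X[...,2]>lo)&(X[...,2]<hi)).astype(np.uint8); m[rowmax:]=0; return cv2.medianBlur(m,3)
def blobs(m,amin=60):
    n,l,s,c=cv2.connectedComponentsWithStats(m)
    return [(l==i,s[i],c[i]) for i in range(1,n) if s[i,4]>=amin]
E
python3 - <<'E'
from h import *
p=cv2.imread("pics/wrist0.png"); d=np.load("pics/wrist0.npy"); K,W=cam("wrist"); X=cloud(d,K,W)
for lo,hi,z in((.056,.068,.062),(.0445,.052,.048),(.074,.086,.082)):
    for m,s,c in blobs(hmask(X,lo,hi),40):
        q=np.argwhere(m)[:,::-1]; g=cast(K,W,q,z)
        cc,r=cv2.minEnclosingCircle(g.astype(np.float32)*1000)
        print(lo,s,c.round(1),'mean',g.mean(0).round(4),'circ',np.round(cc,1),round(r,1))
E
```

```text
0.056 [461   0  97  12 790] [508.6   4.3] mean [0.8281 0.1501] circ [827.9 153.1] 37.4
0.056 [181 106  21  21 346] [190.6 116.2] mean [0.5737 0.065 ] circ [573.7  64.8] 8.8
0.056 [ 55 129  11  10  79] [ 60.3 133.2] mean [0.4611 0.0507] circ [460.7  50.4] 4.8
0.056 [196 163  20  20 311] [205.1 172.5] mean [0.5833 0.0166] circ [583.2  16.6] 9.0
0.056 [ 73 178  12  10  77] [ 77.9 182.5] mean [0.4698 0.0076] circ [470.4   8.1] 5.2
0.056 [ 88 183  16  25 176] [ 94.7 195.4] mean [ 0.4831 -0.0042] circ [483.6  -3.9] 11.2
0.056 [ 85 210   7   8  41] [ 87.9 213.2] mean [ 0.4746 -0.0209] circ [474.7 -21.2] 3.6
0.056 [205 212  28  26 581] [218.3 224.5] mean [ 0.5928 -0.0317] circ [593.1 -32. ] 13.0
0.056 [ 96 251  12  10  69] [102.8 254.7] mean [ 0.4829 -0.0617] circ [481.9 -61.3] 5.8
0.0445 [174  96  39  40 814] [194.2 115.3] mean [0.5737 0.0651] circ [572.8  64.9] 17.2
0.0445 [189 152  37  37 705] [207.9 169.3] mean [0.5832 0.0169] circ [582.3  15.8] 17.2
0.0445 [  59  164   62   59 1221] [ 96.8 189.2] mean [ 0.4786 -0.002 ] circ [471.4  -5.7] 28.8
0.0445 [ 82 175  10   9  42] [ 85.8 179.7] mean [0.4696 0.0072] circ [470.3   7.4] 5.0
0.0445 [198 200  44  43 834] [221.  218.4] mean [ 0.5931 -0.0304] circ [592.5 -33.2] 21.7
0.074 [ 51 182  43  40 844] [ 72.2 201.7] mean [ 0.4737 -0.0047] circ [473.7  -4.9] 17.8
```

move_arm(increments=[0,0,0,-0.16,-2,-58,0,-0.035,-2,-58,0,0,-2,-59,0,0,0,0,0,0])

```text
time: 0.78
eef_pos: [0.4754, -0.038, 0.2132]
tool_rot: [-3.14, -0.0, 1.764]
wrist_force: [1.0, 1.3, -0.7]
finger_gap: 1.003
```

```bash
cat >> h.py <<'E'
def circ(g):
    A=np.c_[2*g,np.ones(len(g))]; s=np.linalg.lstsq(A,(g**2).sum(1),rcond=None)[0]; return s[:2],np.sqrt(s[2]+s[:2]@s[:2])
def totool(v,yaw): # world xy -> tool xy (tool down)
    return np.array([v[0]*np.cos(yaw)+v[1]*np.sin(yaw), v[0]*np.sin(yaw)-v[1]*np.cos(yaw)])
E
python3 - <<'E'
from h import *
p,d,K,W,st=snap("hub1"); X=cloud(d,K,W); print(st['time'],st['eef_pos'].round(4),st['tool_rot'].round(4),st['wrist_force'].round(2))
for lo,hi,z in((.057,.068,.062),(.0455,.051,.048),(.074,.086,.082)):
    for m,s,c in blobs(hmask(X,lo,hi),40):
        q=np.argwhere(m)[:,::-1]; g=cast(K,W,q,z)
        cc,r=cv2.minEnclosingCircle(g.astype(np.float32)*1000)
        print(lo,s,'mean',g.mean(0).round(4),'circ',np.round(cc,1),round(r,1))
E
```

```text
0.775 [ 0.4754 -0.038   0.2132] [-3.1399e+00 -5.0000e-04  1.7643e+00] [ 1.02  1.32 -0.71]
0.057 [406  85  22  21 363] mean [0.5711 0.0644] circ [571.   64.3] 8.8
0.057 [401 145  21  20 326] mean [0.5805 0.016 ] circ [580.5  15.8] 8.9
0.057 [392 196  29  27 599] mean [ 0.5902 -0.0324] circ [590.3 -32.3] 12.9
0.0455 [393  76  26  40 397] mean [0.5645 0.0633] circ [571.2  63.9] 16.6
0.0455 [421  93  11  18  72] mean [0.5864 0.0617] circ [586.3  62.1] 7.6
0.0455 [ 249  121   63   63 1493] mean [ 0.4691 -0.0051] circ [469.3  -6.5] 28.5
0.0455 [388 135  26  37 292] mean [0.5745 0.0144] circ [581.2  15.2] 16.8
0.0455 [412 138  11   8  42] mean [0.5886 0.0275] circ [587.7  27.7] 4.7
0.0455 [380 185  42  36 333] mean [ 0.5813 -0.0286] circ [589.7 -31.4] 20.4
0.074 [261 136  39  43 894] mean [ 0.4693 -0.0054] circ [469.3  -5.6] 17.4
```

View pics/hub1.png

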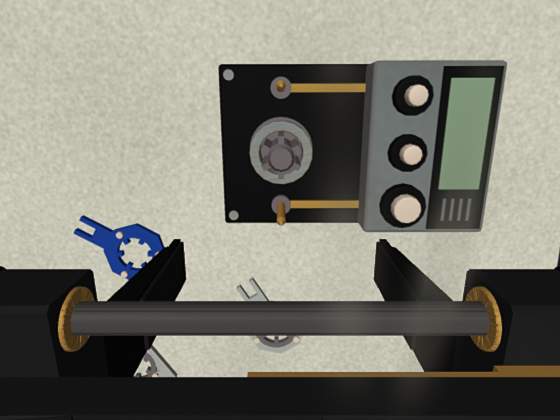

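move_arm(increments=[33,0,0,0,0,0,60,0,0,0,60,0,0,0,40,0,0,0,0,0])

```text
time: 1.45
eef_pos: [0.4705, -0.0049, 0.0512]
tool_rot: [-3.134, -0.003, 1.766]
wrist_force: [0.3, 0.5, 0.6]
finger_gap: 1.002
```

```bash
python3 - <<'E'
from h import *
p,d,K,W,st=snap("hub2"); X=cloud(d,K,W); print(st['time'],st['eef_pos'].round(4),st['tool_rot'].round(4),st['wrist_force'].round(2))
for lo,hi,z in((.0455,.051,.048),(.074,.086,.082)):
    for m,s,c in blobs(hmask(X,lo,hi,300),40):
        q=np.argwhere(m)[:,::-1]; g=cast(K,W,q,z)
        cc,r=cv2.minEnclosingCircle(g.astype(np.float32)*1000)
        print(lo,s,'mean',g.mean(0).round(4),'circ',np.round(cc,1),round(r,1))
E
```

```text
1.45 [ 0.4705 -0.0049  0.0512] [-3.1341e+00 -2.6000e-03  1.7663e+00] [0.31 0.45 0.56]
0.0455 [ 484  129   76   71 1692] mean [0.5674 0.0657] circ [572.  65.] 17.8
0.0455 [ 222  207  111   90 3385] mean [0.4677 0.0033] circ [469.2  -5.5] 28.4
0.0455 [ 469  230   72   39 1102] mean [0.5764 0.023 ] circ [581.7  16.9] 18.0
0.0455 [247 240  24  10  96] mean [0.4582 0.0011] circ [458.2   2.1] 5.9
0.0455 [283 240  25  10  94] mean [0.4766 0.0047] circ [476.1   5.7] 6.1
0.074 [ 238  249   77   51 2241] mean [0.468  0.0009] circ [468.1   0.6] 16.0
0.074 [141 258  32  42 578] mean [ 0.4213 -0.0062] circ [421.3  -8.3] 9.7
0.074 [387 259  33  41 583] mean [0.5167 0.0129] circ [516.9  11. ] 9.6
```

View pics/hub2.png

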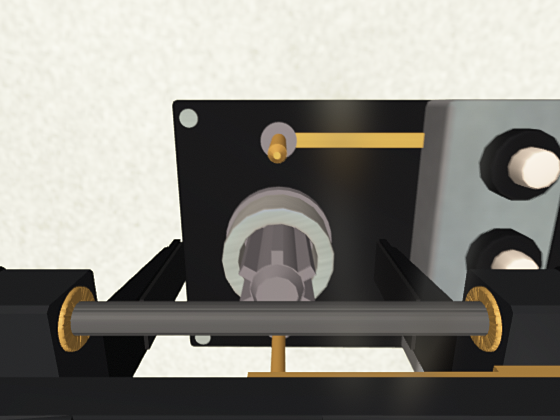

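The hub and ring are about 1 mm left of the tool's centre line, with the ring centred at about (277,257). I'll shift, go down and grip.

move_arm(increments=[-0.5,-1.2,20,0,0,0,0,0])

```text
time: 1.75
eef_pos: [0.4729, -0.0062, 0.0361]
tool_rot: [3.14, 0.0, 1.766]
wrist_force: [-0.4, -0.9, -0.0]
finger_gap: 1.002
```

move_arm(increments=[0,0,0,0,0,0,0,0,0,0,0,0,0,0,0,0], fingers=1, force=30)

```text
time: 2.25
eef_pos: [0.4713, -0.0063, 0.0349]
tool_rot: [-3.141, 0.0, 1.766]
wrist_force: [-4.0, -0.9, 4.0]
finger_gap: 0.635
```

```bash
python3 - <<'E'
from bench import ctrl
s=ctrl.observe(); print({k:s[k] for k in('eef_pos','tool_rot','wrist_force','torque','finger_gap')})
E
```

```text
{'eef_pos': array([ 0.47127937, -0.00631062,  0.03493235]), 'tool_rot': array([-3.14064359e+00,  1.69573881e-04,  1.76598511e+00]), 'wrist_force': array([-3.95717911, -0.89367475,  3.97635241]), 'torque': array([-0.25383   ,  0.90119293, -0.04308016]), 'finger_gap': 0.6352501278229628}
```

move_arm(increments=[0,0,20,0,0,0,-20,0,0,0,-40,0,0,0,-40,0,0,0,0,0], force=31)

```text
time: 2.88
eef_pos: [0.4739, -0.0065, 0.1178]
tool_rot: [3.135, 0.002, 1.766]
wrist_force: [0.9, 0.1, -2.8]
finger_gap: 0.615
```

move_arm(increments=[-57,43,0,0,-57,43,0,0,-58,42,0,0,0,0,0,0,0,0,0,0])

```text
time: 3.5
eef_pos: [0.6087, -0.1315, 0.1116]
tool_rot: [-3.137, -0.003, 1.765]
wrist_force: [-0.4, 0.7, -2.5]
finger_gap: 0.609
```

```bash
python3 - <<'E'
from h import *
p,d,K,W,st=snap("ring"); print(st['time'],st['eef_pos'].round(4),st['tool_rot'].round(4),st['wrist_force'].round(2),st['finger_gap'])
X=cloud(d,K,W)-st['eef_pos']
c=X[200:300,200:360,2]; print(np.histogram(c[np.isfinite(c)],bins=np.arange(-.13,.06,.004)))
E
```

```text
3.5 [ 0.6087 -0.1315  0.1116] [-3.1371e+00 -2.7000e-03  1.7653e+00] [-0.39  0.75 -2.52] 0.6094577955862455
(array([   0,    0,    0,  103, 6703,    0,    0,    0,    0,    0,    0,
          0,    0,    0,    0,    0,    0,    0,    0,    0,    0,    0,
          0,    0,    0,    0,    0,    0,    0,    0,    0,    1,  399,
        659,  596,  584,  557,  582,  676, 4406,  199,  185,  140,   94,
         39,    0,    0]), array([-0.13 , -0.126, -0.122, -0.118, -0.114, -0.11 , -0.106, -0.102,
       -0.098, -0.094, -0.09 , -0.086, -0.082, -0.078, -0.074, -0.07 ,
       -0.066, -0.062, -0.058, -0.054, -0.05 , -0.046, -0.042, -0.038,
       -0.034, -0.03 , -0.026, -0.022, -0.018, -0.014, -0.01 , -0.006,
       -0.002,  0.002,  0.006,  0.01 ,  0.014,  0.018,  0.022,  0.026,
        0.03 ,  0.034,  0.038,  0.042,  0.046,  0.05 ,  0.054,  0.058]))
```

View pics/ring.png

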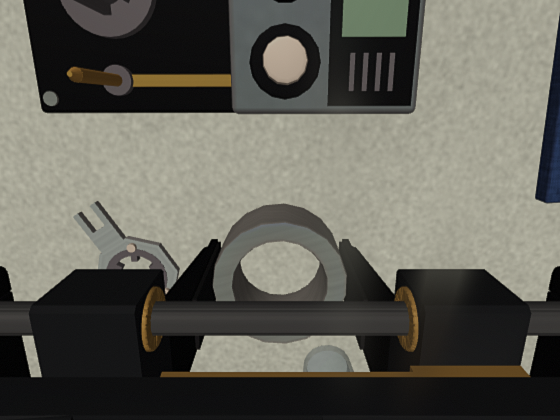

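The ring is held upright, with its underside 2 mm below the fingertips. The bench is clear beneath it and the octagon is to its left. I'll set it down a little further over.

move_arm(increments=[-10,18,10,0,0,0,45,0,0,0,45,0,0,0,6,0,0,0,0,0])

```text
time: 4.18
eef_pos: [0.63, -0.1378, 0.0094]
tool_rot: [3.141, 0.0, 1.767]
wrist_force: [0.2, -1.0, -2.7]
finger_gap: 0.614
```

move_arm(increments=[0,0,1,0,0,0,1,0,0,0,1,0])

```text
time: 4.55
eef_pos: [0.6308, -0.1386, 0.0068]
tool_rot: [3.14, 0.001, 1.766]
wrist_force: [-0.0, 0.7, -3.1]
finger_gap: 0.614
```

move_arm(increments=[0,0,1.5,0,0,0,1,0,0,0,0,0])

```text
time: 4.92
eef_pos: [0.6299, -0.1383, 0.0028]
tool_rot: [-3.141, -0.0, 1.766]
wrist_force: [0.4, 0.6, -2.6]
finger_gap: 0.616
```

move_arm(increments=[0,0,1,0,0,0,1,0,0,0,0,0])

```text
time: 5.3
eef_pos: [0.6302, -0.1384, 0.0012]
tool_rot: [3.142, 0.0, 1.766]
wrist_force: [0.1, 0.5, -1.7]
finger_gap: 0.612
```

move_arm(increments=[0,0,0,0,0,0,0,0,0,0,0,0,0,0,-55,0,0,0,-60,0], fingers=0)

```text
time: 5.92
eef_pos: [0.6291, -0.1381, 0.1162]
tool_rot: [-3.139, -0.001, 1.766]
wrist_force: [1.3, -0.2, 0.1]
finger_gap: 0.99
```

move_arm(increments=[-26,-46,-60,0,-26,-46,-5,0,-26,-47,0,0,0,0,0,0,0,0,0,0])

```text
time: 6.55
eef_pos: [0.5179, -0.2343, 0.1684]
tool_rot: [3.141, 0.0, 1.765]
wrist_force: [-0.3, 0.5, 0.2]
finger_gap: 1.0
```

```bash
cat >> h.py <<'E'
def plates(tag,rowmax=262,lo=.0032,hi=.011,r0=.050):
    p,d,K,W,pos,R=load(tag); X=cloud(d,K,W); yaw=R[2]; out=[]
    bench=np.nanmedian(X[...,2][np.abs(X[...,2])<.0035]) ; X[...,2]-=bench
    for m,s,c in blobs(hmask(X,lo,hi,rowmax),400):
        cs,hi_=cv2.findContours(m.astype(np.uint8),cv2.RETR_CCOMP,cv2.CHAIN_APPROX_NONE)
        hol=[k for k,h in zip(cs,hi_[0]) if h[3]>=0 and cv2.contourArea(k)>60]
        col=p[m].mean(0).round()
        if not hol: print('nohole',s,col); continue
        k=max(hol,key=cv2.contourArea); M=cv2.moments(k); cen=cast(K,W,(M['m10']/M['m00'],M['m01']/M['m00']),.004)[0]
        g=cast(K,W,np.argwhere(m)[:,::-1],.006); v=g-cen; r=np.hypot(*v.T); f=v[r>r0]
        dr=f.mean(0) if len(f) else np.zeros(2); phi=np.arctan2(dr[1],dr[0])
        e=cen-pos[:2]
        a=np.c_[v@[np.cos(phi),np.sin(phi)],v@[-np.sin(phi),np.cos(phi)]]
        print('plate',s,'bgr',col,'cen',cen.round(4),'phi',round(phi,3),'ext x',np.percentile(a[:,0],[.5,99.5]).round(3),'y',np.percentile(a[:,1],[.5,99.5]).round(3),'tool off mm',(totool(e,yaw)*1000).round(1),'cut',s[1]+s[3]>=rowmax)
        out.append((cen,phi))
    return out,yaw,pos
def st():
    s=ctrl.observe(); print(round(s['time'],2),s['eef_pos'].round(4),s['tool_rot'].round(4),'j1,6',s['joint_positions'][[0,5]].round(3),'F',s['wrist_force'].round(1),round(s['finger_gap'],3))
E
python3 - <<'E'
from h import *
snap("v1"); st(); plates("v1")
E
```

```text
6.6 [ 0.5182 -0.234   0.1682] [ 3.141  -0.      1.7662] j1,6 [-0.519 -0.714] F [ 0.4  0.3 -0.6] 1.001
plate [   0    0  126   96 4823] bgr [85. 38. 20.] cen [ 0.3337 -0.1522] phi 2.82 ext x [-0.033  0.065] y [-0.031  0.031] tool off mm [ 116.2 -164.8] cut False
nohole [ 201    0  318    6 1421] [19. 20. 21.]
plate [ 218   93   89  108 3692] bgr [88. 92. 91.] cen [ 0.5044 -0.2146] phi 2.318 ext x [-0.031  0.066] y [-0.031  0.031] tool off mm [22.  -9.4] cut False
plate [  32  153  111  109 5084] bgr [86. 91. 90.] cen [ 0.3471 -0.2989] phi 2.301 ext x [-0.039  0.066] y [-0.034  0.032] tool off mm [ -30.4 -180. ] cut True
```

View pics/v1.png

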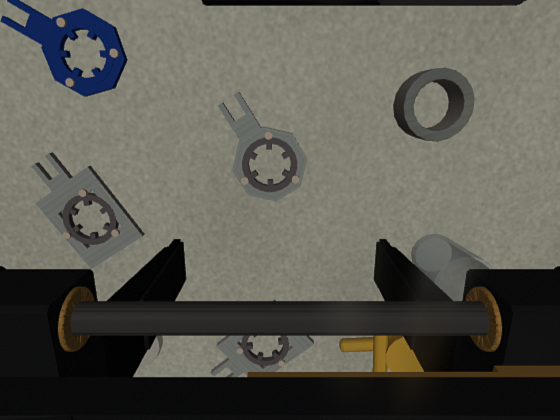

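The view shows octagon A at (268,165), its tab up and to the left. Oblong B is at (90,218), oblong A is below at (265,345), and the ring stands free at (433,104).

move_arm(increments=[0,0,0,0.185,0,0,0,0.185,0,0,0,0.185,0,0,0,0.185,0,0,0,0.185])

```text
time: 7.22
eef_pos: [0.5187, -0.2333, 0.1678]
tool_rot: [-3.141, -0.0, 0.837]
wrist_force: [-0.0, -0.9, -0.5]
finger_gap: 1.002
```

move_arm(increments=[0,0,0,0.185,0,0,0,0.185,0,0,0,0.185,0,0,0,0.185,0,0,0,0.185])

```text
time: 7.85
eef_pos: [0.5186, -0.2333, 0.1678]
tool_rot: [-3.141, 0.0, -0.088]
wrist_force: [-0.3, 0.4, -0.2]
finger_gap: 1.001
```

move_arm(increments=[0,0,0,0.185,0,0,0,0.185,0,0,0,0.185,-26,-2,0,0.185,-27,-1,0,0])

```text
time: 8.48
eef_pos: [0.4808, -0.1955, 0.1678]
tool_rot: [3.142, 0.001, -0.824]
wrist_force: [-0.4, 0.4, -0.5]
finger_gap: 1.002
```

move_arm(increments=[0,0,0,0,0,0,0,0])

```text
time: 8.72
eef_pos: [0.4813, -0.1966, 0.1683]
tool_rot: [-3.141, -0.001, -0.823]
wrist_force: [0.6, 0.2, 0.4]
finger_gap: 1.001
```

```bash
python3 - <<'E'
from h import *
snap("v2"); st(); plates("v2")
E
```

```text
8.78 [ 0.4813 -0.1968  0.1683] [-3.1415e+00 -6.0000e-04 -8.2340e-01] j1,6 [-0.491  1.903] F [-0.1 -0.3 -0.4] 1.0
plate [ 239  119   72  108 3599] bgr [ 99. 103. 103.] cen [ 0.5047 -0.2151] phi 2.321 ext x [-0.032  0.065] y [-0.031  0.032] tool off mm [29.5 -4.5] cut False
nohole [   5  161  160   99 1433] [18. 18. 19.]
plate [ 421  161   80  101 5071] bgr [101. 106. 106.] cen [ 0.3471 -0.2991] phi 2.274 ext x [-0.041  0.056] y [-0.034  0.032] tool off mm [-16.1 168.1] cut True
```

move_arm(increments=[29.5,-4.5,0,0,0,0,55,0,0,0,55,0,0,0,45,0,0,0,0,0])

```text
time: 9.4
eef_pos: [0.5008, -0.2139, 0.0088]
tool_rot: [3.139, 0.009, -0.824]
wrist_force: [0.0, 0.2, 0.2]
finger_gap: 1.003
```

move_arm(increments=[0,0,0,0,0,0,0,0])

```text
time: 9.65
eef_pos: [0.5059, -0.2165, 0.016]
tool_rot: [-3.14, -0.005, -0.824]
wrist_force: [-0.5, -0.2, -0.2]
finger_gap: 1.0
```

```bash
python3 - <<'E'
from h import *
snap("v3"); st(); plates("v3",300)
E
```

```text
9.7 [ 0.5057 -0.2164  0.0158] [-3.1401 -0.0046 -0.8242] j1,6 [-0.502  1.893] F [0.4 0.9 0.9] 0.999
nohole [  0 150  56  98 995] [30. 33. 35.]
plate [ 218  196  124  104 7813] bgr [82. 86. 87.] cen [ 0.5049 -0.2153] phi 0.0 ext x [-0.032  0.032] y [-0.032  0.031] tool off mm [-1.5 -0.1] cut True
```

View pics/v3.png

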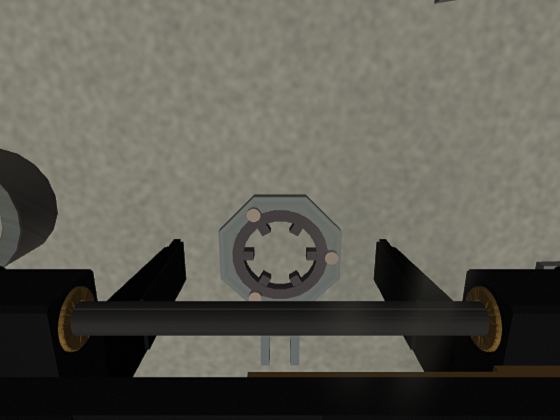

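The octagon sits centred between the fingers with its bore at (280,255), ready to grip.

move_arm(increments=[-1.5,0,7,0,0,0,6.5,0,0,0,0,0,0,0,0,0])

```text
time: 10.2
eef_pos: [0.503, -0.2143, 0.0003]
tool_rot: [-3.141, -0.0, -0.824]
wrist_force: [-0.9, 1.3, 5.8]
finger_gap: 1.005
```

move_arm(increments=[0,0,0,0,0,0,0,0,0,0,0,0,0,0,0,0], fingers=1, force=20)

```text
time: 10.7
eef_pos: [0.5033, -0.2147, 0.0003]
tool_rot: [-3.141, -0.002, -0.824]
wrist_force: [0.1, 0.4, 5.7]
finger_gap: 0.674
```

move_arm(increments=[0,0,-30,0,0,0,-50,0,0,0,-50,0,0,0,0,0,0,0,0,0])

```text
time: 11.32
eef_pos: [0.5019, -0.2138, 0.1283]
tool_rot: [3.141, 0.002, -0.824]
wrist_force: [0.2, 0.3, -0.5]
finger_gap: 0.67
```

```bash
cat >> h.py <<'E'
def held(tag,z0=-.002,rowmax=298):
    "bore of held plate in tool frame; mask by height relative to TCP"
    p,d,K,W,pos,R=load(tag); X=cloud(d,K,W); zt=pos[2]
    m=hmask(X,zt-.006,zt+.014,rowmax); m[:,:190]=0; m[:,370:]=0
    cs,h=cv2.findContours(m,cv2.RETR_CCOMP,cv2.CHAIN_APPROX_NONE)
    hol=[k for k,q in zip(cs,h[0]) if q[3]>=0 and cv2.contourArea(k)>400]
    print('plate z rel TCP',np.round(np.nanpercentile(X[...,2][m>0]-zt,[10,50,90]),4))
    for k in hol:
        M=cv2.moments(k); uv=(M['m10']/M['m00'],M['m01']/M['m00']); c=cast(K,W,uv,zt+z0+.004)[0]; print('px',np.round(uv,1),'off',(totool(c-pos[:2],R[2])*1000).round(1))
    for k,q in zip(cs,h[0]):
        if q[3]<0 and cv2.contourArea(k)>2000: print('outer bbox',cv2.boundingRect(k))
E
python3 - <<'E'
from h import *
snap("v4"); st(); held("v4")
E
```

```text
11.38 [ 0.5014 -0.2135  0.1273] [ 3.1404  0.0035 -0.8242] j1,6 [-0.501  1.894] F [-0.7  0.  -1.6] 0.67
plate z rel TCP [0.0033 0.0048 0.0061]
px [279.6 258.5] off [ 1.8 -0.1]
outer bbox (196, 196, 168, 102)
```

View pics/v4.png

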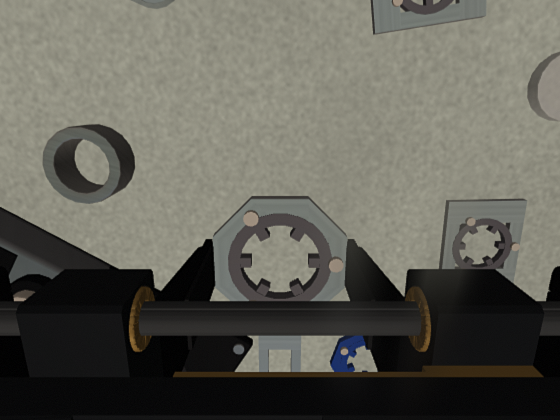

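The octagon is held level with its bore at (280,258). I'll carry it toward the hub, turn it back, and look at the bare hub first.

move_arm(increments=[0,0,0,-0.185,0,0,0,-0.185,0,0,0,-0.185,0,0,0,-0.185,0,0,0,-0.185])

```text
time: 12.0
eef_pos: [0.5012, -0.2134, 0.1266]
tool_rot: [-3.139, 0.004, 0.107]
wrist_force: [-0.2, -0.0, -0.6]
finger_gap: 0.673
```

move_arm(increments=[0,0,0,-0.185,0,0,0,-0.185,0,0,0,-0.185,0,0,0,-0.185,0,0,0,-0.185])

```text
time: 12.62
eef_pos: [0.5012, -0.2134, 0.1266]
tool_rot: [-3.137, 0.0, 1.032]
wrist_force: [0.4, 0.1, -0.5]
finger_gap: 0.669
```

move_arm(increments=[0,0,0,-0.185,0,0,0,-0.185,0,0,0,-0.185,0,0,0,-0.185,50,3,0,0])

```text
time: 13.25
eef_pos: [0.495, -0.1653, 0.1271]
tool_rot: [-3.138, -0.002, 1.763]
wrist_force: [0.2, 0.7, 0.3]
finger_gap: 0.669
```

move_arm(increments=[50,3,0,0,50,3,0,0,0,0,0,0,0,0,0,0,0,0,0,0])

```text
time: 13.88
eef_pos: [0.4823, -0.0662, 0.1289]
tool_rot: [-3.14, -0.0, 1.764]
wrist_force: [-0.4, -0.7, -0.7]
finger_gap: 0.672
```

```bash
cat >> h.py <<'E'
def feat(tag,rowmax=195):
    p,d,K,W,pos,R=load(tag); X=cloud(d,K,W)
    for lo,hi,z in((.057,.068,.062),(.0695,.0745,.072),(.0745,.086,.080),(.0155,.0205,.018)):
        for m,s,c in blobs(hmask(X,lo,hi,rowmax),30):
            g=cast(K,W,np.argwhere(m)[:,::-1],z); cc,r=cv2.minEnclosingCircle(g.astype(np.float32)*1000); cc=np.array(cc)
            print(lo,s,'circ',cc.round(1),round(r,1),'tool off',(totool(cc-pos[:2]*1000,R[2])).round(1))
E
python3 - <<'E'
from h import *
snap("v5"); st(); held("v5"); feat("v5")
E
```

```text
13.93 [ 0.4823 -0.0663  0.1291] [-3.1407e+00 -2.0000e-04  1.7642e+00] j1,6 [-0.247 -0.44 ] F [ 0.4 -1.3 -1.1] 0.671
plate z rel TCP [0.0033 0.0048 0.0062]
px [279.6 258.5] off [ 3.  -0.2]
outer bbox (196, 196, 168, 102)
0.057 [454  27  31  32 766] circ [570.6  63.8] 9.1 tool off [110.6 111.7]
0.057 [273  30  12   6  47] circ [459.  48.] 3.3 tool off [116.6  -0.9]
0.057 [445 114  29  28 630] circ [580.3  15.7] 9.0 tool off [ 61.4 112. ]
0.057 [434 184  33  11 246] circ [588.4 -25.9] 10.5 tool off [ 19.1 111.9]
0.0695 [273  19  10  11  87] circ [458.   49.9] 2.8 tool off [118.6  -1.5]
0.0745 [ 251   99   55   61 1732] circ [469.5  -6.2] 17.5 tool off [61.3 -1. ]
0.0155 [394   8   5  30  66] circ [536.   76.3] 9.2 tool off [129.5  80.2]
0.0155 [391  39   4  37  72] circ [540.1  54.4] 11.9 tool off [107.2  79.9]
0.0155 [386  79   6  63 124] circ [547.2  18.4] 22.1 tool off [70.5 80. ]
0.0155 [ 237   81   83   85 3538] circ [469.4  -6.6] 30.8 tool off [61.  -1.1]
0.0155 [382 143   5  51 105] circ [555.5 -23.7] 19.4 tool off [27.6 80.1]
```

View pics/v5.png

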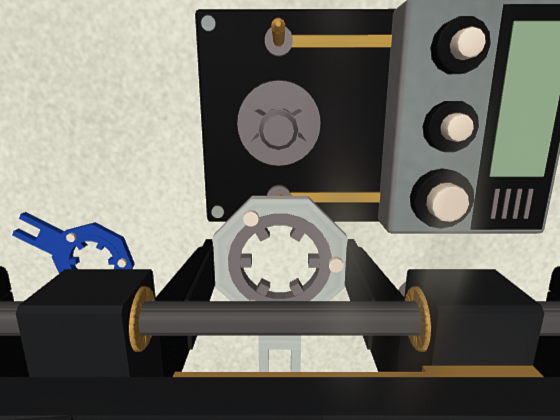

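The flange centre is at (279,123) and the tool offset to it is (61,-1). I'll hover the bore over the hub and go down in steps.

move_arm(increments=[30,-0.5,0,0,28.5,-0.5,0,0,0,0,15,0,0,0,15,0,0,0,0,0])

```text
time: 14.55
eef_pos: [0.4686, -0.0088, 0.0971]
tool_rot: [-3.137, -0.001, 1.764]
wrist_force: [0.4, 0.2, -0.7]
finger_gap: 0.667
```

move_arm(increments=[0,0,0,0,0,0,0,0])

```text
time: 14.8
eef_pos: [0.4706, -0.0085, 0.1001]
tool_rot: [3.141, 0.0, 1.765]
wrist_force: [-0.5, 0.4, -0.2]
finger_gap: 0.672
```

```bash
python3 - <<'E'
from h import *
snap("v6"); st(); held("v6"); 
p,d,K,W,pos,R=load("v6"); print('hub off',totool(np.array([.4694,-.0064])-pos[:2],R[2])*1000)
X=cloud(d,K,W); m=hmask(X,.06,.09,300)
for mm,s,c in blobs(m,30): print(s)
E
```

```text
14.85 [ 0.4706 -0.0084  0.1001] [3.1407e+00 3.0000e-04 1.7654e+00] j1,6 [-0.132 -0.327] F [ 0.2  0.6 -1.6] 0.671
plate z rel TCP [0.0033 0.0048 0.0061]
px [279.6 258.5] off [ 3.  -0.2]
outer bbox (196, 196, 168, 102)
hub off [ 2.31700221 -0.77080901]
[271 126  15  16 186]
[468 134  29  28 605]
[456 219  27  25 511]
[ 249  226   59   44 1364]
```

View pics/v6.png

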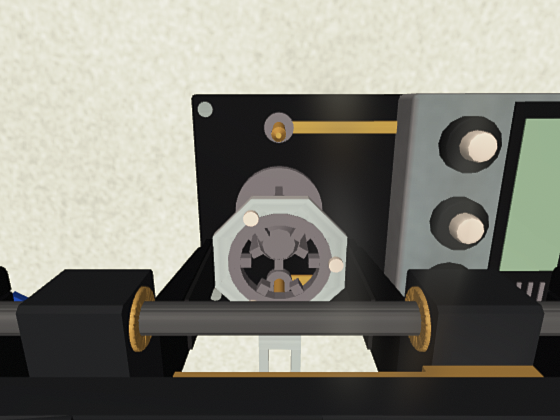

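The hub top is inside the bore's view; y needs about half a millimetre.

move_arm(increments=[0,-0.5,10,0,0,0,5,0,0,0,5,0,0,0,5,0,0,0,0,0])

```text
time: 15.48
eef_pos: [0.4692, -0.0081, 0.074]
tool_rot: [-3.141, -0.0, 1.766]
wrist_force: [0.2, -0.5, -1.0]
finger_gap: 0.672
```

move_arm(increments=[0,0,6,0,0,0,6,0,0,0,0,0])

```text
time: 15.85
eef_pos: [0.469, -0.0081, 0.0618]
tool_rot: [-3.14, -0.0, 1.766]
wrist_force: [0.5, 0.4, -0.8]
finger_gap: 0.667
```

```bash
python3 -c "
from h import *
st()"
```

```text
15.85 [ 0.469  -0.0081  0.0618] [-3.1401e+00 -5.0000e-04  1.7658e+00] j1,6 [-0.132 -0.327] F [ 0.5  0.4 -0.8] 0.667
```

move_arm(increments=[0,0,12,0,0,0,12,0,0,0,10,0,0,0,6,0,0,0,0,0])

```text
time: 16.48
eef_pos: [0.4691, -0.0082, 0.0218]
tool_rot: [-3.14, -0.0, 1.766]
wrist_force: [0.1, -0.3, -2.1]
finger_gap: 0.668
```

move_arm(increments=[0,0,1.5,0,0,0,0.5,0,0,0,0,0])

```text
time: 16.85
eef_pos: [0.4698, -0.0082, 0.0208]
tool_rot: [3.141, 0.0, 1.766]
wrist_force: [0.3, -0.1, -0.4]
finger_gap: 0.672
```

move_arm(increments=[0,0,1.5,0,0,0,0.5,0,0,0,0,0])

```text
time: 17.23
eef_pos: [0.4695, -0.0082, 0.0185]
tool_rot: [-3.141, -0.0, 1.766]
wrist_force: [0.2, -0.3, -1.1]
finger_gap: 0.671
```

move_arm(increments=[0,0,0,0,0,0,0,0,0,0,0,0,0,0,-30,0,0,0,-60,0], fingers=0)

```text
time: 17.85
eef_pos: [0.4671, -0.0079, 0.1067]
tool_rot: [-3.135, -0.002, 1.766]
wrist_force: [1.6, -0.7, -0.0]
finger_gap: 0.998
```

move_arm(increments=[0,0,-60,0,-30,0,-10,0,0,0,0,0,0,0,0,0])

```text
time: 18.35
eef_pos: [0.4746, -0.0372, 0.1773]
tool_rot: [-3.14, -0.001, 1.765]
wrist_force: [0.4, -0.9, -0.9]
finger_gap: 1.003
```

```bash
python3 - <<'E'
from h import *
snap("v7"); st(); feat("v7",262)
p,d,K,W,pos,R=load("v7"); X=cloud(d,K,W)
for m,s,c in blobs(hmask(X,.0215,.0275),100):
    g=cast(K,W,np.argwhere(m)[:,::-1],.024); print(s,g.mean(0).round(4), 'zmean',X[m][:,2].mean().round(4), 'tool ext',[(totool(q,R[2])*1000).round(0) for q in (g.min(0)-pos[:2],g.max(0)-pos[:2])])
E
```

```text
18.4 [ 0.4744 -0.037   0.1769] [-3.1390e+00 -1.4000e-03  1.7659e+00] j1,6 [-0.191 -0.386] F [-0.3 -0.1 -0.1] 0.999
0.057 [422  84  25  25 462] circ [570.6  64.3] 9.0 tool off [ 81.  113.8]
0.057 [416 152  23  22 400] circ [580.3  16. ] 8.9 tool off [ 31.8 114. ]
0.057 [405 208  32  30 744] circ [590.1 -32.2] 13.1 tool off [-17.4 114.3]
0.057 [277 227  10   9  46] circ [481.  -61.9] 4.3 tool off [-25.5   1.5]
0.0695 [278  80   8   9  52] circ [458.3  50.3] 2.8 tool off [89.  1.]
0.0695 [278 234   7   7  36] circ [480.7 -62.6] 2.8 tool off [-26.1   1.1]
0.0745 [ 260  142   43   48 1040] circ [469.1  -5.8] 17.4 tool off [31.8  0.7]
0.0155 [260 134  39  18 175] circ [466.1   0.6] 17.3 tool off [38.8 -1. ]
[ 244  119   74  110 3268] [ 0.47   -0.0121] zmean nan tool ext [array([-28., -46.]), array([58., 40.])]
```

View pics/v7.png

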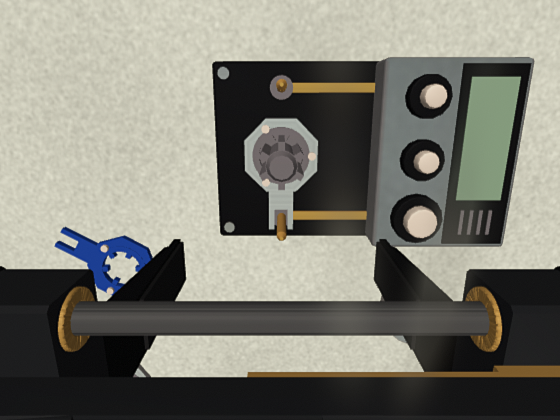

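The octagon is seated and its fork is round the right rod (280,222). Next is oblong B.

move_arm(increments=[0,0,0,-0.178,0,0,0,-0.178,0,0,0,-0.178,-28,-54,0,0,-28,-54,0,0])

```text
time: 19.02
eef_pos: [0.4312, -0.151, 0.1771]
tool_rot: [-3.141, -0.002, 2.303]
wrist_force: [0.2, -0.7, -0.6]
finger_gap: 0.999
```

move_arm(increments=[-28,-54,0,0,-28,-54,0,0,-28,-54,0,0,0,0,0,0,0,0,0,0])

```text
time: 19.65
eef_pos: [0.3671, -0.3208, 0.1772]
tool_rot: [3.141, -0.003, 2.3]
wrist_force: [-0.6, -0.3, -0.4]
finger_gap: 0.998
```

```bash
python3 - <<'E'
from h import *
snap("b1"); st(); plates("b1")
E
```

```text
19.7 [ 0.3674 -0.3205  0.1775] [ 3.1411e+00 -2.1000e-03  2.3010e+00] j1,6 [-0.828 -1.558] F [0.6 0.9 0.3] 1.001
plate [ 119    0  119   77 4266] bgr [84. 38. 20.] cen [ 0.2024 -0.2894] phi 0.975 ext x [-0.031  0.066] y [-0.032  0.028] tool off mm [ 133.1 -101.9] cut False
nohole [ 342    0   83   59 2475] [85. 41. 25.]
plate [ 506    0   54   81 2683] bgr [8. 8. 8.] cen [ 0.436  -0.0814] phi -0.101 ext x [-0.018  0.046] y [-0.016  0.031] tool off mm [132.7 210.9] cut False
plate [ 242   78   72  121 5294] bgr [89. 93. 91.] cen [ 0.3466 -0.299 ] phi 2.339 ext x [-0.04   0.065] y [-0.032  0.032] tool off mm [30.  -0.7] cut False
```

move_arm(increments=[0,0,0,-0.038,30,0,40,0,0,0,50,0,0,0,40,0,0,0,25,0])

```text
time: 20.32
eef_pos: [0.3462, -0.2973, 0.0211]
tool_rot: [3.141, -0.003, 2.341]
wrist_force: [-0.4, -0.2, 0.4]
finger_gap: 1.001
```

move_arm(increments=[0,0,8,0,0,0,0,0,0,0,0,0])

```text
time: 20.7
eef_pos: [0.3475, -0.3008, 0.017]
tool_rot: [-3.142, 0.003, 2.339]
wrist_force: [1.0, -1.2, -0.4]
finger_gap: 1.002
```

```bash
python3 - <<'E'
from h import *
snap("b2"); st(); plates("b2",300)
E
```

```text
20.75 [ 0.3475 -0.301   0.017 ] [-3.1415e+00  2.8000e-03  2.3383e+00] j1,6 [-0.831 -1.598] F [ 0.6  0.1 -0.1] 0.999
nohole [   0    0  215  108 9475] [85. 38. 20.]
nohole [ 409    0  151   91 7200] [86. 41. 24.]
plate [  217   118   128   182 13680] bgr [90. 94. 94.] cen [ 0.3463 -0.2987] phi 2.335 ext x [-0.029  0.066] y [-0.032  0.032] tool off mm [2.4 0.6] cut True
```

move_arm(increments=[2,0.5,8,0,0,0,6.5,0,0,0,0,0])

```text
time: 21.12
eef_pos: [0.3452, -0.2983, 0.0006]
tool_rot: [3.142, -0.001, 2.338]
wrist_force: [0.1, 0.6, -0.1]
finger_gap: 1.0
```

move_arm(increments=[0,0,0,0,0,0,0,0,0,0,0,0,0,0,0,0], fingers=1)

```text
time: 21.62
eef_pos: [0.3455, -0.2985, 0.0011]
tool_rot: [3.142, 0.0, 2.338]
wrist_force: [1.0, -0.2, -0.8]
finger_gap: 0.667
```

move_arm(increments=[0,0,-30,0,0,0,-50,0,0,0,-50,0,0,0,0,0,0,0,0,0])

```text
time: 22.25
eef_pos: [0.3451, -0.2981, 0.1303]
tool_rot: [3.142, -0.001, 2.338]
wrist_force: [-0.6, -0.6, -1.2]
finger_gap: 0.672
```

```bash
cat >> h.py <<'E'
HUB=np.array([.4694,-.0064]); HY=1.7656
def tohub(back=.06):
    s=ctrl.observe(); t=HUB-back*np.array([np.cos(HY),np.sin(HY)]); print('turn',round(s['tool_rot'][2]-HY,3),'shift after turn',(totool(t-s['eef_pos'][:2],HY)*1000).round(1),'z',s['eef_pos'][2].round(4))
E
python3 - <<'E'
from h import *
st(); tohub()
E
```

```text
22.25 [ 0.3451 -0.2981  0.1303] [ 3.1416e+00 -1.0000e-03  2.3378e+00] j1,6 [-0.83  -1.597] F [-0.6 -0.6 -1.2] 0.672
turn 0.572 shift after turn [202.1 178.4] z 0.1303
```

move_arm(increments=[0,0,0,0.143,0,0,0,0.143,0,0,0,0.143,0,0,0,0.143,40,36,0,0])

```text
time: 22.88
eef_pos: [0.3715, -0.2527, 0.1286]
tool_rot: [-3.139, -0.003, 1.759]
wrist_force: [1.4, -0.1, -0.8]
finger_gap: 0.667
```

move_arm(increments=[41,36,0,0,41,36,0,0,40,35,0,0,40,35,0,0,0,0,0,0])

```text
time: 23.5
eef_pos: [0.4804, -0.0628, 0.1285]
tool_rot: [-3.138, -0.002, 1.771]
wrist_force: [0.4, 0.8, -0.6]
finger_gap: 0.668
```

move_arm(increments=[0,0,0,0,0,0,0,0,0,0,0,0])

```text
time: 23.88
eef_pos: [0.4804, -0.0668, 0.1307]
tool_rot: [-3.141, -0.0, 1.764]
wrist_force: [-0.5, -0.5, -0.9]
finger_gap: 0.669
```

```bash
cat >> h.py <<'E'
def inhand(tag):
    "bore + hub offset purely from this picture and pose"
    held(tag); p,d,K,W,pos,R=load(tag); print('hub off',(totool(HUB-pos[:2],R[2])*1000).round(1),'yaw err',round(R[2]-HY,4))
E
python3 - <<'E'
from h import *
snap("b3"); st(); inhand("b3"); feat("b3",190)
E
```

```text
23.93 [ 0.4806 -0.0667  0.131 ] [-3.1415 -0.      1.764 ] j1,6 [-0.249 -0.442] F [-0.1 -1.  -0. ] 0.67
plate z rel TCP [0.0028 0.0039 0.005 ]
outer bbox (196, 126, 168, 172)
hub off [61.4  0.8] yaw err -0.0018
0.057 [456  27  31  32 742] circ [570.6  63.8] 9.0 tool off [111.  113.6]
0.057 [275  28  13   8  55] circ [458.5  48.5] 3.6 tool off [117.4   0.6]
0.057 [446 113  29  28 632] circ [580.2  15.7] 9.1 tool off [ 61.8 113.8]
0.057 [439 184  26   6 124] circ [587.6 -23.8] 8.3 tool off [ 21.7 113.5]
0.0695 [276  20  11  11  86] circ [458.2  49.8] 2.9 tool off [118.7   0.5]
0.0745 [ 254   98   55   62 1383] circ [469.4  -6.3] 17.5 tool off [61.5  0.8]
0.0155 [396  19   3  17  34] circ [536.   73.4] 5.1 tool off [127.   81.4]
0.0155 [391  37   7  58 122] circ [541.2  48.4] 19.2 tool off [101.4  81.8]
0.0155 [260  97  18  15 117] circ [457.6   6.1] 7.2 tool off [75.9 -8.4]
0.0155 [285  97  17  15  94] circ [475.4   9.5] 6.9 tool off [75.9  9.7]
0.0155 [389  97   4  27  52] circ [547.1  18.4] 9.3 tool off [70.8 81.8]
0.0155 [384 149   5  40  80] circ [555.7 -24.6] 15.2 tool off [27.  81.9]
```

```bash
python3 - <<'E'
from h import *
for t in("v5","b3"):
    p,d,K,W,pos,R=load(t); X=cloud(d,K,W); m=hmask(X,pos[2]-.006,pos[2]+.014,300)
    for c in (262,270,280,290,298): 
        r=np.where(m[200:299,c]==0)[0]+200; print(t,c,r.min() if len(r) else None,r.max() if len(r) else None,end=' | ')
    print()
    for r in (230,240,250,258,264,270,280,290):
        c=np.where(m[r,215:345]==0)[0]+215; print(r,c.min() if len(c) else None,c.max() if len(c) else None,len(c),end=' | ')
    print()
E
```

```text
v5 262 241 277 | v5 270 227 290 | v5 280 226 291 | v5 290 227 289 | v5 298 242 278 | 
230 215 344 26 | 240 248 311 56 | 250 242 317 76 | 258 252 307 56 | 264 252 307 56 | 270 244 315 72 | 280 251 308 44 | 290 215 344 26 | 
b3 262 247 283 | b3 270 233 295 | b3 280 232 296 | b3 290 233 286 | b3 298 248 283 | 
230 237 322 14 | 240 270 289 20 | 250 246 313 68 | 258 243 316 74 | 264 252 307 56 | 270 252 307 56 | 280 247 312 66 | 290 215 344 21 |
```

move_arm(increments=[31,0.4,0,0,31,0.4,0,0,0,0,15,0,0,0,15,0,0,0,0,0])

```text
time: 24.55
eef_pos: [0.4682, -0.0055, 0.0987]
tool_rot: [-3.137, -0.001, 1.765]
wrist_force: [-0.5, -0.7, -0.8]
finger_gap: 0.673
```

move_arm(increments=[0,0,0,0,0,0,0,0,0,0,0,0])

```text
time: 24.92
eef_pos: [0.4701, -0.0051, 0.1015]
tool_rot: [3.141, 0.0, 1.766]
wrist_force: [0.3, 0.6, -0.3]
finger_gap: 0.672
```

```bash
python3 - <<'E'
from h import *
st(); s=ctrl.observe(); print(totool(HUB-s['eef_pos'][:2],s['tool_rot'][2])*1000)
E
```

```text
24.93 [ 0.4701 -0.0051  0.1015] [3.1407e+00 3.0000e-04 1.7655e+00] j1,6 [-0.125 -0.32 ] F [ 0.3  0.6 -0.3] 0.672
[-1.16538564 -0.95797871]
```

move_arm(increments=[-0.5,-0.9,10,0,0,0,6,0,0,0,6,0,0,0,5,0,0,0,0,0])

```text
time: 25.55
eef_pos: [0.4685, -0.0055, 0.0734]
tool_rot: [-3.14, -0.0, 1.766]
wrist_force: [-0.1, 0.5, -0.6]
finger_gap: 0.674
```

move_arm(increments=[0,0,8,0,0,0,8,0,0,0,0,0])

```text
time: 25.92
eef_pos: [0.4681, -0.0054, 0.057]
tool_rot: [-3.14, -0.001, 1.766]
wrist_force: [0.2, -0.2, -0.2]
finger_gap: 0.671
```

move_arm(increments=[0,0,9,0,0,0,9,0,0,0,8,0,0,0,0,0,0,0,0,0])

```text
time: 26.55
eef_pos: [0.4691, -0.0056, 0.0321]
tool_rot: [3.141, 0.0, 1.766]
wrist_force: [-1.1, 0.7, -0.7]
finger_gap: 0.671
```

move_arm(increments=[0,0,2,0,0,0,1,0,0,0,0,0])

```text
time: 26.92
eef_pos: [0.4689, -0.0056, 0.029]
tool_rot: [-3.142, 0.0, 1.766]
wrist_force: [0.1, 0.8, -1.3]
finger_gap: 0.667
```

move_arm(increments=[0,0,0,0,0,0,0,0,0,0,0,0,0,0,-30,0,0,0,-55,0], fingers=0)

```text
time: 27.55
eef_pos: [0.4668, -0.0053, 0.1125]
tool_rot: [-3.136, -0.002, 1.766]
wrist_force: [0.9, 0.5, 0.2]
finger_gap: 1.0
```

move_arm(increments=[-30,0,-55,0,0,0,0,0,0,0,0,0,0,0,0,0])

```text
time: 28.05
eef_pos: [0.4734, -0.0344, 0.1668]
tool_rot: [-3.138, -0.001, 1.766]
wrist_force: [0.1, -0.2, -0.4]
finger_gap: 0.999
```

```bash
cat >> h.py <<'E'
def stack(tag,rowmax=230):
    p,d,K,W,pos,R=load(tag); X=cloud(d,K,W)
    T=np.stack([(X[...,0]-HUB[0])*np.sin(HY)-(X[...,1]-HUB[1])*np.cos(HY),(X[...,0]-HUB[0])*np.cos(HY)+(X[...,1]-HUB[1])*np.sin(HY)],-1)*1000 # tester x,y
    r=np.hypot(T[...,0],T[...,1]); row=np.arange(420)[:,None]<rowmax
    z=(X[...,2]*1000)
    m=(r>22)&(r<30)&row&(z>12); print('pack height by quadrant',[round(float(np.median(z[m&(a*T[...,0]>0)&(b*T[...,1]>0)])),1) for a in(1,-1) for b in(1,-1) if (m&(a*T[...,0]>0)&(b*T[...,1]>0)).sum()>20])
    for s in(1,-1):
        q=(np.abs(T[...,0])<14)&(s*T[...,1]>46)&(s*T[...,1]<68)&row&(z>13)&(z<65); 
        if q.sum()>15: print('tab','L' if s>0 else 'R','z',np.median(z[q]).round(1),'x range',np.percentile(T[...,0][q],[3,97]).round(1),'y max',np.percentile(s*T[...,1][q],98).round(1))
E
python3 - <<'E'
from h import *
snap("b4"); st(); stack("v7",240); stack("b4",240)
E
```

```text
28.1 [ 0.4734 -0.0343  0.1668] [-3.1380e+00 -1.5000e-03  1.7663e+00] j1,6 [-0.186 -0.381] F [-0.4 -0.9 -0.4] 1.0
pack height by quadrant [23.2, 23.2, 23.3, 23.3]
tab L z 15.1 x range [-8.7  8.5] y max 66.7
tab R z 23.0 x range [-11.   10.1] y max 66.6
pack height by quadrant [32.1, 32.2, 32.1, 32.2]
tab L z 31.4 x range [-11.2  10. ] y max 67.3
tab R z 23.1 x range [-10.6   9.9] y max 66.9
```

move_arm(increments=[53,18,0,0,53,18,0,0,54,18,0,0,54,18,0,0,0,0,0,0])

```text
time: 28.72
eef_pos: [0.5028, 0.1922, 0.1673]
tool_rot: [-3.139, -0.0, 1.771]
wrist_force: [-0.1, 0.7, -0.5]
finger_gap: 0.997
```

move_arm(increments=[0,0,0,0,0,0,0,0])

```text
time: 28.98
eef_pos: [0.5036, 0.1879, 0.1682]
tool_rot: [-3.14, 0.0, 1.764]
wrist_force: [-0.3, -0.5, -0.5]
finger_gap: 0.998
```

```bash
cat >> h.py <<'E'
def plan(cen,phi,oct,back=.03):
    s=ctrl.observe(); yaw=phi+(np.pi if oct else 0); cur=s['tool_rot'][2]
    j1=np.arctan2(cen[1],cen[0])
    for y in (yaw-2*np.pi,yaw,yaw+2*np.pi):
        j6=np.pi/2+j1-y
        if abs(j6)<2.85:
            cy=np.pi/2+s['joint_positions'][0]-s['joint_positions'][5]
            t=np.array(cen)-back*np.array([np.cos(y),np.sin(y)])
            print('yaw',round(y,3),'j6',round(j6,2),'turn',round(cy-y,3),'shift after',(totool(t-s['eef_pos'][:2],y)*1000).round(1))
E
python3 - <<'E'
from h import *
snap("c1"); st(); o,_,_=plates("c1")
for c,f in o: plan(c,f,True)
E
```

```text
29.02 [0.5037 0.1878 0.1685] [-3.1410e+00  2.0000e-04  1.7641e+00] j1,6 [0.257 0.064] F [0.5 0.9 0.6] 1.001
plate [  38    0  122   80 4658] bgr [86. 90. 90.] cen [0.346  0.2892] phi -2.617 ext x [-0.032  0.066] y [-0.029  0.032] tool off mm [ 129.8 -135.1] cut False
plate [ 221   96   98  100 3704] bgr [90. 94. 94.] cen [0.5008 0.2138] phi 2.52 ext x [-0.031  0.066] y [-0.031  0.031] tool off mm [26.   2.3] cut False
nohole [ 530  143   30  119 2088] [ 8. 14. 16.]
yaw 0.524 j6 1.74 turn 1.24 shift after [-115.7 -166.7]
yaw -0.621 j6 2.6 turn 2.385 shift after [-47.6 -19.4]
```

move_arm(increments=[0,0,0,0.184,0,0,0,0.184,0,0,0,0.184,0,0,0,0.184,0,0,0,0.184])

```text
time: 29.65
eef_pos: [0.504, 0.1878, 0.169]
tool_rot: [3.141, -0.0, 0.838]
wrist_force: [0.6, -0.3, 0.5]
finger_gap: 1.0
```

move_arm(increments=[0,0,0,0.184,0,0,0,0.184,0,0,0,0.184,0,0,0,0.184,0,0,0,0.184])

```text
time: 30.28
eef_pos: [0.504, 0.1878, 0.169]
tool_rot: [-3.142, -0.0, -0.082]
wrist_force: [0.3, -0.3, 0.8]
finger_gap: 0.999
```

move_arm(increments=[0,0,0,0.183,0,0,0,0.183,0,0,0,0.18,-17.5,-19.5,0,0,0,0,0,0])

```text
time: 30.9
eef_pos: [0.501, 0.2148, 0.169]
tool_rot: [-3.142, -0.0, -0.62]
wrist_force: [-1.6, -0.7, -0.5]
finger_gap: 0.998
```

move_arm(increments=[0,0,50,0,0,0,50,0,0,0,40,0,0,0,10,0,0,0,0,0])

```text
time: 31.52
eef_pos: [0.5013, 0.2144, 0.0192]
tool_rot: [3.141, 0.0, -0.621]
wrist_force: [-0.7, 0.0, 0.5]
finger_gap: 1.0
```

move_arm(increments=[0,0,0,0,0,0,0,0])

```text
time: 31.78
eef_pos: [0.5025, 0.2155, 0.021]
tool_rot: [-3.139, -0.002, -0.62]
wrist_force: [-0.4, -0.1, -0.6]
finger_gap: 0.998
```

```bash
python3 - <<'E'
from h import *
snap("c2"); st(); plates("c2",300)
E
```

```text
31.82 [0.5022 0.2154 0.0206] [-3.1393e+00 -1.8000e-03 -6.2010e-01] j1,6 [0.307 2.498] F [-0.4  0.6  0.1] 1.0
nohole [ 420    0  140  162 6204] [11. 12. 13.]
nohole [530   0  30  53 941] [ 9.  9. 10.]
plate [ 225  190  121  110 7953] bgr [83. 86. 87.] cen [0.5014 0.2131] phi 0.0 ext x [-0.032  0.032] y [-0.032  0.032] tool off mm [0.4 2.6] cut True
```

move_arm(increments=[0,2.3,9,0,0,0,9,0,0,0,0,0])

```text
time: 32.2
eef_pos: [0.4995, 0.2131, 0.0003]
tool_rot: [3.141, 0.0, -0.62]
wrist_force: [-0.2, 0.4, 0.9]
finger_gap: 1.002
```

move_arm(increments=[0,0,0,0,0,0,0,0,0,0,0,0,0,0,0,0], fingers=1)

```text
time: 32.7
eef_pos: [0.4995, 0.2131, 0.0008]
tool_rot: [3.141, 0.0, -0.62]
wrist_force: [0.3, 0.3, -1.2]
finger_gap: 0.671
```

move_arm(increments=[0,0,-30,0,0,0,-50,0,0,0,-55,0,0,0,0,0,0,0,0,0])

```text
time: 33.33
eef_pos: [0.4992, 0.213, 0.1354]
tool_rot: [3.141, 0.0, -0.62]
wrist_force: [-0.1, 1.3, -1.7]
finger_gap: 0.673
```

```bash
python3 - <<'E'
from h import *
st(); tohub()
E
```

```text
33.33 [0.4992 0.213  0.1354] [ 3.141e+00  5.000e-04 -6.202e-01] j1,6 [0.304 2.495] F [-0.1  1.3 -1.7] 0.673
turn -2.386 shift after turn [-269.5  -71.7] z 0.1354
```

move_arm(increments=[0,0,0,-0.184,0,0,0,-0.184,0,0,0,-0.184,0,0,0,-0.184,0,0,0,-0.184])

```text
time: 33.95
eef_pos: [0.4979, 0.2126, 0.1328]
tool_rot: [-3.142, 0.005, 0.306]
wrist_force: [-0.2, -0.2, -0.7]
finger_gap: 0.671
```

move_arm(increments=[0,0,0,-0.184,0,0,0,-0.184,0,0,0,-0.184,0,0,0,-0.184,0,0,0,-0.184])

```text
time: 34.58
eef_pos: [0.4979, 0.2126, 0.1328]
tool_rot: [-3.137, 0.003, 1.226]
wrist_force: [0.3, -0.2, -0.5]
finger_gap: 0.671
```

move_arm(increments=[0,0,0,-0.184,0,0,0,-0.184,0,0,0,-0.178,-52,-18,0,0,-52,-18,0,0])

```text
time: 35.2
eef_pos: [0.4825, 0.1032, 0.1331]
tool_rot: [-3.137, -0.0, 1.768]
wrist_force: [0.4, -0.9, -0.2]
finger_gap: 0.672
```

move_arm(increments=[-53,-18,0,0,-53,-18,0,0,0,0,15,0,0,0,15,0,0,0,0,0])

```text
time: 35.83
eef_pos: [0.4676, -0.0055, 0.1028]
tool_rot: [-3.136, -0.002, 1.768]
wrist_force: [0.1, 0.9, -1.0]
finger_gap: 0.671
```

move_arm(increments=[0,0,0,0,0,0,0,0,0,0,0,0])

```text
time: 36.2
eef_pos: [0.4702, -0.0065, 0.1065]
tool_rot: [3.141, 0.0, 1.767]
wrist_force: [-0.8, -0.5, -1.7]
finger_gap: 0.671
```

```bash
cat >> h.py <<'E'
def bore(tag):
    "held bore centre in the tool frame from hole edges; works when bottom edge is hidden"
    p,d,K,W,pos,R=load(tag); X=cloud(d,K,W); m=hmask(X,pos[2]-.008,pos[2]+.014,300)
    zt=np.median((X[...,2]-pos[2])[205:225,265:295][m[205:225,265:295]>0]); zm=zt-.003
    mid=[]
    for c in (262,264,296,298):
        r=np.where(m[235:290,c]==0)[0]+235; mid.append((r.min()+r.max())/2)
    r=np.where(m[int(np.mean(mid)),225:335]==0)[0]+225; uv=((r.min()+r.max())/2,np.mean(mid))
    T=ctrl.camera_model("wrist")['T_tool_cam']; v=T[:3,:3]@[(uv[0]-K[0,2])/K[0,0],-(uv[1]-K[1,2])/K[1,1],-1]
    q=T[:3,3]+v*((-zm-T[2,3])/v[2]); h=totool(HUB-pos[:2],R[2])*1000
    print('px',uv,mid,'top rel TCP',round(float(zt),4),'bore',(q[:2]*1000).round(1),'hub',h.round(1),'shift',(h-q[:2]*1000).round(1),'yaw err',round(R[2]-HY,4))
E
python3 - <<'E'
from h import *
snap("c3"); st(); [bore(t) for t in("v5","b3","c3")]
E
```

```text
36.25 [ 0.4701 -0.0066  0.1064] [3.1407e+00 3.0000e-04 1.7664e+00] j1,6 [-0.128 -0.324] F [ 0.3 -0.5 -0.7] 0.673
px (np.float64(279.5), np.float64(259.375)) [np.float64(259.0), np.float64(259.0), np.float64(259.5), np.float64(260.0)] top rel TCP nan bore [nan nan] hub [61.1 -1.1] shift [nan nan] yaw err -0.0012
px (np.float64(279.5), np.float64(265.125)) [np.float64(265.0), np.float64(265.0), np.float64(265.0), np.float64(265.5)] top rel TCP 0.004 bore [-1.1 -0.2] hub [61.4  0.8] shift [62.5  1. ] yaw err -0.0018
px (np.float64(279.5), np.float64(259.125)) [np.float64(259.0), np.float64(259.0), np.float64(258.5), np.float64(260.0)] top rel TCP nan bore [nan nan] hub [ 0.2 -0.7] shift [nan nan] yaw err 0.001
```

move_arm(increments=[-2,-0.5,10,0,0,0,8,0,0,0,8,0,0,0,6,0,0,0,0,0])

```text
time: 36.88
eef_pos: [0.4691, -0.0088, 0.0731]
tool_rot: [-3.14, -0.001, 1.766]
wrist_force: [-0.1, 0.3, -0.6]
finger_gap: 0.672
```

move_arm(increments=[0,0,8,0,0,0,8,0,0,0,0,0])

```text
time: 37.25
eef_pos: [0.4688, -0.0088, 0.0569]
tool_rot: [-3.14, -0.001, 1.766]
wrist_force: [0.1, -0.6, -1.0]
finger_gap: 0.669
```

```bash
sed -i 's/zt=np.median((X/zt=np.nanmedian((X/' h.py; python3 -c "
from h import *
st();bore('v5');bore('c3')"
```

```text
37.25 [ 0.4688 -0.0088  0.0569] [-3.1397e+00 -6.0000e-04  1.7658e+00] j1,6 [-0.133 -0.328] F [ 0.1 -0.6 -1. ] 0.669
px (np.float64(279.5), np.float64(259.375)) [np.float64(259.0), np.float64(259.0), np.float64(259.5), np.float64(260.0)] top rel TCP 0.0049 bore [ 2.5 -0.2] hub [61.1 -1.1] shift [58.7 -0.9] yaw err -0.0012
px (np.float64(279.5), np.float64(259.125)) [np.float64(259.0), np.float64(259.0), np.float64(258.5), np.float64(260.0)] top rel TCP 0.0044 bore [ 2.4 -0.2] hub [ 0.2 -0.7] shift [-2.1 -0.5] yaw err 0.001
```

move_arm(increments=[0,0,8,0,0,0,6,0,0,0,4,0,0,0,1.5,0,0,0,0,0])

```text
time: 37.88
eef_pos: [0.4696, -0.0089, 0.0384]
tool_rot: [-3.142, -0.0, 1.766]
wrist_force: [-0.3, -0.4, -0.8]
finger_gap: 0.669
```

move_arm(increments=[0,0,0,0,0,0,0,0,0,0,0,0,0,0,-30,0,0,0,-50,0], fingers=0)

```text
time: 38.5
eef_pos: [0.4678, -0.0087, 0.1173]
tool_rot: [-3.137, -0.002, 1.766]
wrist_force: [1.3, -0.3, -0.1]
finger_gap: 0.998
```

move_arm(increments=[-30,0,-55,0,0,0,0,0,0,0,0,0,0,0,0,0])

```text
time: 39.0
eef_pos: [0.4741, -0.0377, 0.1712]
tool_rot: [-3.138, -0.001, 1.766]
wrist_force: [-0.0, -0.4, 0.2]
finger_gap: 1.003
```

```bash
python3 - <<'E'
from h import *
snap("c4"); st(); stack("c4",240); plan((.492,.449),1.57,False,.04)
E
```

```text
39.05 [ 0.4742 -0.0377  0.1712] [-3.1382e+00 -1.5000e-03  1.7663e+00] j1,6 [-0.192 -0.388] F [ 0.4 -0.  -0.8] 1.001
pack height by quadrant [41.1, 41.1, 41.2, 41.2]
tab L z 31.4 x range [-11.3  10.1] y max 67.2
tab R z 40.9 x range [-11.   10.3] y max 67.0
yaw 1.57 j6 0.74 turn 0.196 shift after [446.7  17.4]
```

move_arm(increments=[-57,-2,0,0,-57,-2,0,0,-57,-2,0,0,-57,-2,0,0,-57,-2,0,0])

```text
time: 39.67
eef_pos: [0.5205, -0.3208, 0.1716]
tool_rot: [-3.14, -0.002, 1.766]
wrist_force: [0.7, 1.2, -0.0]
finger_gap: 1.0
```

move_arm(increments=[-57,-2,0,0,-57,-2,0,0,0,0,0,0,0,0,0,0,0,0,0,0])

```text
time: 40.3
eef_pos: [0.539, -0.4308, 0.1728]
tool_rot: [-3.141, -0.001, 1.767]
wrist_force: [-0.5, -0.1, -0.7]
finger_gap: 1.0
```

```bash
python3 - <<'E'
from h import *
snap("d1"); st(); o,_,_=plates("d1")
for c,f in o: plan(c,f,False,0)
E
```

```text
40.35 [ 0.5391 -0.4308  0.1732] [-3.1414e+00 -5.0000e-04  1.7673e+00] j1,6 [-0.752 -0.949] F [ 0.2 -0.3  0.1] 1.003
plate [ 220  102  117  110 5310] bgr [89. 94. 92.] cen [ 0.535  -0.4026] phi -2.245 ext x [-0.039  0.065] y [-0.032  0.032] tool off mm [28.4  1.6] cut False
nohole [521 168  39  94 560] [44. 18.  6.]
```

```bash
python3 - <<'E'
from h import *
p,d,K,W,pos,R=load("d1"); X=cloud(d,K,W)
for m,s,c in blobs(hmask(X,.012,.09,262),60):
    q=X[m]; print(s,'x',q[:,0].min().round(3),q[:,0].max().round(3),'y',q[:,1].min().round(3),q[:,1].max().round(3),'z',q[:,2].max().round(3),p[m].mean(0).round())
plan((.535,-.4026),-2.245,True,0)
E
```

```text
[ 457    0  103   64 5248] x nan nan y nan nan z nan [84. 89. 87.]
[ 368  104  112   99 4642] x nan nan y nan nan z nan [ 36. 100. 130.]
[115 127  33  31 233] x 0.387 0.414 y -0.429 -0.402 z 0.015 [113. 121. 126.]
[137 135  22  38 273] x 0.407 0.426 y -0.438 -0.406 z 0.014 [112. 120. 125.]
[105 138  21  19 124] x nan nan y nan nan z nan [112. 120. 125.]
[118 167  17  13  68] x 0.392 0.406 y -0.449 -0.439 z 0.014 [112. 120. 125.]
[ 530  189   30   73 1106] x nan nan y nan nan z nan [47. 19.  7.]
yaw 0.897 j6 0.03 turn 0.871 shift after [ 19.5 -20.8]
```

View pics/d1.png

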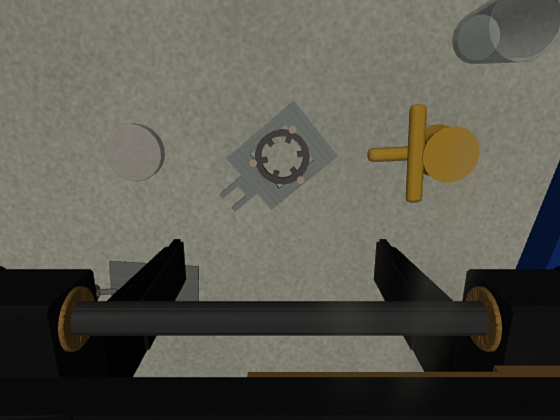

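Oblong A is at (282,157) with its tab pointing down-left. That angle is out of reach for joint 6, so I'll pick it up, turn it on the bench and grip it again. Nothing around it blocks this: the bone is at 368+ and the petri dish at 135.

move_arm(increments=[0,0,0,0.174,0,0,0,0.174,0,0,0,0.174,0,0,0,0.174,0,0,0,0.175])

```text
time: 40.98
eef_pos: [0.5392, -0.4312, 0.1738]
tool_rot: [3.141, -0.0, 0.89]
wrist_force: [0.7, -0.0, 0.2]
finger_gap: 0.998
```

move_arm(increments=[19.5,-20.8,0,0,0,0,50,0,0,0,50,0,0,0,40,0,0,0,14,0])

```text
time: 41.6
eef_pos: [0.5335, -0.4017, 0.0164]
tool_rot: [-3.137, -0.0, 0.896]
wrist_force: [1.4, -0.2, -0.3]
finger_gap: 1.002
```

move_arm(increments=[0,0,0,0,0,0,0,0,0,0,0,0])

```text
time: 41.98
eef_pos: [0.5362, -0.4052, 0.0218]
tool_rot: [3.138, 0.0, 0.895]
wrist_force: [-0.3, -0.1, 0.1]
finger_gap: 1.0
```

```bash
python3 - <<'E'
from h import *
snap("d2"); st(); plates("d2",300); s=ctrl.observe(); print(totool(np.array([.535,-.4026])-s['eef_pos'][:2],s['tool_rot'][2])*1000)
E
```

```text
42.02 [ 0.536  -0.405   0.0214] [3.1384e+00 1.0000e-04 8.9480e-01] j1,6 [-0.727 -0.051] F [0.1 0.  0.4] 1.0
plate [  214   173   125   127 12028] bgr [88. 92. 92.] cen [ 0.5356 -0.4023] phi 0.565 ext x [-0.037  0.045] y [-0.037  0.04 ] tool off mm [ 1.9 -2.3] cut True
[ 1.28659362 -2.27492384]
```

move_arm(increments=[1.3,-2.3,10,0,0,0,9.5,0,0,0,0,0])

```text
time: 42.4
eef_pos: [0.5344, -0.4019, 0.0003]
tool_rot: [3.141, -0.0, 0.895]
wrist_force: [-0.6, 0.1, 6.2]
finger_gap: 1.002
```

move_arm(increments=[0,0,0,0,0,0,0,0,0,0,0,0,0,0,-30,0,0,0,-10,0], fingers=1)

```text
time: 43.02
eef_pos: [0.5346, -0.4023, 0.0409]
tool_rot: [3.139, 0.0, 0.895]
wrist_force: [-0.0, -0.5, 0.8]
finger_gap: 0.53
```

move_arm(increments=[0,0,0,0.18,0,0,0,0.18,0,0,0,0.18,0,0,0,0.18,0,0,0,0.18])

```text
time: 43.65
eef_pos: [0.5335, -0.4013, 0.0386]
tool_rot: [-3.141, 0.001, -0.011]
wrist_force: [-0.0, -0.3, -0.2]
finger_gap: 0.02
```

move_arm(increments=[0,0,0,0.18,0,0,0,0.18,0,0,0,0.18,0,0,0,0.18,0,0,0,0.18])

```text
time: 44.28
eef_pos: [0.5335, -0.4014, 0.0386]
tool_rot: [3.141, 0.001, -0.911]
wrist_force: [-0.1, -0.0, -0.1]
finger_gap: 0.006
```

move_arm(increments=[0,0,20,0,0,0,14,0,0,0,4,0,0,0,1,0,0,0,0,0])

```text
time: 44.9
eef_pos: [0.5325, -0.4005, 0.0003]
tool_rot: [3.14, 0.005, -0.903]
wrist_force: [-5.1, 3.8, 8.2]
finger_gap: 0.007
```

```bash
python3 -c "
from h import *
st()"
```

```text
44.9 [ 5.325e-01 -4.005e-01  3.000e-04] [ 3.1404  0.0053 -0.9034] j1,6 [-0.725  1.749] F [-5.1  3.8  8.2] 0.007
```

The fingers had not closed before I lifted, so the plate stayed down. I'll go back and redo it with a longer closing time.

move_arm(increments=[0,0,-30,0,0,0,-60,0,0,0,-60,0,0,0,0,-0.18,0,0,0,-0.18])

```text
time: 45.52
eef_pos: [0.5342, -0.4019, 0.1511]
tool_rot: [3.141, -0.001, -0.538]
wrist_force: [-0.6, 0.2, -0.6]
finger_gap: 0.002
```

move_arm(increments=[0,0,0,-0.18,0,0,0,-0.18,0,0,0,-0.18,0,0,0,-0.18,0,0,0,-0.18], fingers=0)

```text
time: 46.15
eef_pos: [0.5336, -0.4014, 0.1492]
tool_rot: [-3.14, 0.001, 0.362]
wrist_force: [-0.8, 0.9, -0.3]
finger_gap: 0.477
```

move_arm(increments=[-30,0,0,-0.18,0,0,0,-0.18,0,0,0,-0.18,0,0,0,0,0,0,0,0])

```text
time: 46.78
eef_pos: [0.5057, -0.4119, 0.15]
tool_rot: [-3.141, -0.0, 0.893]
wrist_force: [-0.3, 0.7, -0.4]
finger_gap: 0.978
```

```bash
python3 - <<'E'
from h import *
snap("d3"); st(); o,_,_=plates("d3",262)
for c,f in o: plan(c,f,True,0)
E
```

```text
46.83 [ 0.5058 -0.412   0.1502] [-3.1409 -0.      0.8934] j1,6 [-0.766 -0.088] F [ 0.5  0.8 -0.5] 0.989
plate [ 257  116   77  123 6039] bgr [90. 94. 93.] cen [ 0.5317 -0.3999] phi -2.231 ext x [-0.039  0.065] y [-0.032  0.032] tool off mm [25.6 12.6] cut False
yaw 0.91 j6 0.02 turn -0.017 shift after [25.4 13. ]
```

move_arm(increments=[0,0,0,-0.017,25.4,13,20,0,0,0,50,0,0,0,45,0,0,0,20,0])

```text
time: 47.45
eef_pos: [0.5302, -0.3985, 0.0124]
tool_rot: [-3.137, -0.0, 0.912]
wrist_force: [0.3, -0.5, 0.7]
finger_gap: 0.999
```

move_arm(increments=[0,0,0,0,0,0,0,0,0,0,13,0,0,0,0,0,0,0,0,0])

```text
time: 48.08
eef_pos: [0.5317, -0.4, 0.003]
tool_rot: [3.141, -0.0, 0.912]
wrist_force: [0.2, -0.3, -0.4]
finger_gap: 1.003
```

move_arm(increments=[0,0,0,0,0,0,0,0,0,0,0,0,0,0,0,0,0,0,0,0], fingers=1)

```text
time: 48.7
eef_pos: [0.5318, -0.4, 0.0029]
tool_rot: [3.141, 0.0, 0.912]
wrist_force: [-0.0, 0.6, 0.0]
finger_gap: 0.666
```

move_arm(increments=[0,0,-25,0,0,0,-15,0,0,0,0,0])

```text
time: 49.08
eef_pos: [0.5327, -0.4009, 0.0447]
tool_rot: [3.138, 0.0, 0.912]
wrist_force: [-0.3, 0.0, -1.5]
finger_gap: 0.673
```

move_arm(increments=[0,0,0,0.18,0,0,0,0.18,0,0,0,0.18,0,0,0,0.18,0,0,0,0.18])

```text
time: 49.7
eef_pos: [0.5311, -0.3995, 0.0415]
tool_rot: [-3.14, 0.001, 0.006]
wrist_force: [1.2, -0.4, -1.3]
finger_gap: 0.668
```

move_arm(increments=[0,0,0,0.18,0,0,0,0.18,0,0,0,0.18,0,0,0,0.18,0,0,0,0.18])

```text
time: 50.32
eef_pos: [0.5311, -0.3995, 0.0415]
tool_rot: [3.141, 0.002, -0.894]
wrist_force: [-0.1, -1.0, -0.5]
finger_gap: 0.67
```

move_arm(increments=[0,0,20,0,0,0,14,0,0,0,4,0,0,0,1,0,0,0,0,0])

```text
time: 50.95
eef_pos: [0.5317, -0.4, 0.0034]
tool_rot: [-3.142, 0.0, -0.888]
wrist_force: [0.7, 0.4, -0.5]
finger_gap: 0.668
```

```bash
python3 -c "
from h import *
st()"
```

```text
50.95 [ 0.5317 -0.4     0.0034] [-3.1416e+00  1.0000e-04 -8.8770e-01] j1,6 [-0.726  1.733] F [ 0.7  0.4 -0.5] 0.668
```

move_arm(increments=[0,0,0.5,0,0,0,0,0,0,0,0,0,0,0,0,0,0,0,-30,0], fingers=0)

```text
time: 51.58
eef_pos: [0.5297, -0.3983, 0.0304]
tool_rot: [3.141, 0.006, -0.888]
wrist_force: [0.3, -1.1, 0.2]
finger_gap: 0.999
```

move_arm(increments=[0,0,-60,0,0,0,-55,-0.185,0,0,0,-0.185,0,0,0,-0.185,0,0,0,-0.185])

```text
time: 52.2
eef_pos: [0.5317, -0.4, 0.1486]
tool_rot: [3.141, -0.0, -0.142]
wrist_force: [0.2, -0.4, 0.4]
finger_gap: 1.003
```

move_arm(increments=[0,0,0,-0.185,0,0,0,-0.185,0,0,0,-0.185,0,0,0,-0.185,0,0,0,-0.185])

```text
time: 52.82
eef_pos: [0.5317, -0.4, 0.1483]
tool_rot: [3.142, -0.0, 0.783]
wrist_force: [-0.8, -0.1, 0.3]
finger_gap: 1.001
```

move_arm(increments=[0,0,0,-0.185,0,0,0,-0.185,0,0,0,-0.185,0,0,0,-0.185,0,0,0,-0.185])

```text
time: 53.45
eef_pos: [0.5316, -0.4, 0.1483]
tool_rot: [-3.142, 0.0, 1.708]
wrist_force: [0.1, 0.3, -0.6]
finger_gap: 0.998
```

move_arm(increments=[0,0,0,-0.185,0,0,0,-0.185,-30,0,0,-0.185,0,0,0,0,0,0,0,0])

```text
time: 54.08
eef_pos: [0.5458, -0.4259, 0.148]
tool_rot: [3.142, -0.001, 2.255]
wrist_force: [0.1, 0.5, 0.2]
finger_gap: 1.0
```

```bash
python3 - <<'E'
from h import *
snap("d4"); st(); o,_,_=plates("d4",262)
for c,f in o: plan(c,f,False,0)
E
```

```text
54.12 [ 0.5458 -0.4257  0.1481] [ 3.1416e+00 -8.0000e-04  2.2555e+00] j1,6 [-0.74  -1.425] F [-0.   0.5 -0.2] 0.997
plate [ 248   75   78  130 6273] bgr [90. 95. 93.] cen [ 0.5308 -0.3989] phi 2.243 ext x [-0.04   0.065] y [-0.032  0.032] tool off mm [30.4  5.4] cut False
yaw 2.243 j6 -1.32 turn 0.012 shift after [30.3  5. ]
```

move_arm(increments=[0,0,0,0.012,30,5,20,0,0,0,50,0,0,0,45,0,0,0,18,0])

```text
time: 54.75
eef_pos: [0.5294, -0.3979, 0.012]
tool_rot: [-3.141, -0.005, 2.244]
wrist_force: [-0.1, -0.4, 0.4]
finger_gap: 0.997
```

move_arm(increments=[0,0,0,0,0,0,0,0,0,0,13,0,0,0,0,0,0,0,0,0])

```text
time: 55.38
eef_pos: [0.5313, -0.3998, 0.0023]
tool_rot: [3.142, -0.0, 2.245]
wrist_force: [0.1, 0.3, -0.0]
finger_gap: 1.002
```

move_arm(increments=[0,0,0,0,0,0,0,0,0,0,0,0,0,0,0,0,0,0,0,0], fingers=1)

```text
time: 56.0
eef_pos: [0.5313, -0.3998, 0.0024]
tool_rot: [3.142, 0.0, 2.245]
wrist_force: [0.8, 0.5, 0.7]
finger_gap: 0.667
```

move_arm(increments=[0,0,-30,0,0,0,-50,0,0,0,-52,0,0,0,0,0,0,0,0,0])

```text
time: 56.62
eef_pos: [0.5308, -0.3993, 0.1334]
tool_rot: [-3.141, -0.001, 2.245]
wrist_force: [0.1, 1.3, -1.3]
finger_gap: 0.668
```

```bash
python3 -c "
from h import *
st();tohub(0)"
```

```text
56.62 [ 0.5308 -0.3993  0.1334] [-3.1414e+00 -1.2000e-03  2.2449e+00] j1,6 [-0.726 -1.4  ] F [ 0.1  1.3 -1.3] 0.668
turn 0.479 shift after turn [397.4  15.8] z 0.1334
```

move_arm(increments=[0,0,0,0.16,0,0,0,0.16,0,0,0,0.159,56,2,0,0,57,2,0,0])

```text
time: 57.25
eef_pos: [0.5114, -0.2862, 0.1308]
tool_rot: [-3.138, -0.004, 1.764]
wrist_force: [0.8, 1.2, -0.4]
finger_gap: 0.667
```

move_arm(increments=[57,2,0,0,57,2,0,0,57,2,0,0,57,3,0,0,56,3,0,0])

```text
time: 57.88
eef_pos: [0.4678, -0.0053, 0.1316]
tool_rot: [-3.137, -0.002, 1.765]
wrist_force: [0.6, 0.6, 0.1]
finger_gap: 0.67
```

move_arm(increments=[0,0,15,0,0,0,13,0,0,0,0,0,0,0,0,0,0,0,0,0])

```text
time: 58.5
eef_pos: [0.4706, -0.008, 0.1068]
tool_rot: [3.141, 0.0, 1.764]
wrist_force: [0.6, 0.3, -0.5]
finger_gap: 0.668
```

```bash
python3 -c "
from h import *
snap('d5');st();bore('d5')"
```

```text
58.55 [ 0.4706 -0.0078  0.1068] [3.1407e+00 3.0000e-04 1.7647e+00] j1,6 [-0.131 -0.325] F [ 0.2  1.5 -0.4] 0.668
px (np.float64(279.5), np.float64(260.375)) [np.float64(260.5), np.float64(260.0), np.float64(260.0), np.float64(261.0)] top rel TCP 0.0028 bore [ 1.  -0.2] hub [ 1.8 -0.8] shift [ 0.8 -0.6] yaw err -0.0012
```

move_arm(increments=[0.9,-0.7,10,0,0,0,8,0,0,0,6,0,0,0,5,0,0,0,0,0])

```text
time: 59.18
eef_pos: [0.4688, -0.0063, 0.0767]
tool_rot: [-3.14, -0.0, 1.766]
wrist_force: [-0.6, -0.6, -0.8]
finger_gap: 0.669
```

move_arm(increments=[0,0,8,0,0,0,8,0,0,0,0,0])

```text
time: 59.55
eef_pos: [0.4683, -0.0063, 0.0602]
tool_rot: [-3.14, -0.001, 1.766]
wrist_force: [0.1, -1.2, -0.8]
finger_gap: 0.669
```

move_arm(increments=[0,0,6,0,0,0,5,0,0,0,3,0,0,0,0,0,0,0,0,0])

```text
time: 60.18
eef_pos: [0.4693, -0.0064, 0.0473]
tool_rot: [3.141, 0.0, 1.766]
wrist_force: [0.2, -0.1, -1.8]
finger_gap: 0.665
```

move_arm(increments=[0,0,0,0,0,0,0,0,0,0,0,0,0,0,-30,0,0,0,-45,0], fingers=0)

```text
time: 60.8
eef_pos: [0.4677, -0.0063, 0.1215]
tool_rot: [-3.138, -0.001, 1.766]
wrist_force: [1.7, -0.5, 0.3]
finger_gap: 0.996
```

move_arm(increments=[-30,0,-50,0,0,0,0,0,0,0,0,0,0,0,0,0])

```text
time: 61.3
eef_pos: [0.4738, -0.0354, 0.1704]
tool_rot: [-3.139, -0.001, 1.766]
wrist_force: [-0.4, -0.4, -0.9]
finger_gap: 0.997
```

```bash
python3 - <<'E'
from h import *
snap("d6"); st(); stack("d6",240); plan((.346,.2892),-2.617,True,.03)
E
```

```text
61.35 [ 0.4739 -0.0353  0.1704] [-3.1385e+00 -1.3000e-03  1.7663e+00] j1,6 [-0.188 -0.383] F [-0.9 -1.  -0.1] 1.0
pack height by quadrant [50.2, 50.2, 50.2, 50.1]
tab L z 49.5 x range [-11.2   9.9] y max 67.4
tab R z 41.0 x range [-10.8   9.7] y max 66.2
yaw 0.525 j6 1.74 turn 1.242 shift after [  21.9 -344.9]
```

move_arm(increments=[0,0,0,0.178,0,0,0,0.178,0,0,0,0.178,0,0,0,0.178,0,0,0,0.178])

```text
time: 61.98
eef_pos: [0.4742, -0.0354, 0.1708]
tool_rot: [-3.139, 0.001, 0.871]
wrist_force: [0.2, 0.1, -0.1]
finger_gap: 0.998
```

move_arm(increments=[0,0,0,0.178,0,0,0,0.174,4,-57,0,0,4,-57,0,0,4,-57,0,0])

```text
time: 62.6
eef_pos: [0.3982, 0.1196, 0.171]
tool_rot: [-3.141, 0.002, 0.523]
wrist_force: [0.8, 0.7, -0.6]
finger_gap: 1.0
```

move_arm(increments=[4,-58,0,0,3,-58,0,0,3,-58,0,0,0,0,0,0,0,0,0,0])

```text
time: 63.22
eef_pos: [0.321, 0.2735, 0.1713]
tool_rot: [3.141, 0.002, 0.525]
wrist_force: [-0.1, -0.4, 0.0]
finger_gap: 0.999
```

```bash
python3 - <<'E'
from h import *
snap("e1"); st(); o,_,_=plates("e1")
for c,f in o: plan(c,f,True,0)
E
```

```text
63.27 [0.3215 0.2731 0.1715] [3.1411e+00 1.4000e-03 5.2310e-01] j1,6 [0.577 1.625] F [ 0.4  0.5 -0.3] 0.998
plate [ 244  119   71  107 3560] bgr [84. 88. 87.] cen [0.3462 0.2892] phi -2.641 ext x [-0.031  0.066] y [-0.032  0.031] tool off mm [29.6 -0.9] cut False
plate [ 510  137   50  110 2753] bgr [8. 7. 8.] cen [0.4069 0.0475] phi 0.372 ext x [-0.013  0.081] y [-0.033  0.016] tool off mm [-39.  238.6] cut False
yaw 0.5 j6 1.77 turn 0.023 shift after [29.4 -2.3]
yaw 3.514 j6 -1.83 turn -2.991 shift after [   2.5 -241.2]
```

move_arm(increments=[0,0,0,0.018,29.5,-2,40,0,0,0,50,0,0,0,45,0,0,0,20,0])

```text
time: 63.9
eef_pos: [0.3453, 0.2875, 0.0142]
tool_rot: [3.141, 0.005, 0.502]
wrist_force: [0.1, 0.1, 0.2]
finger_gap: 0.996
```

move_arm(increments=[0,0,0,0,0,0,0,0,0,0,14,0,0,0,0,0,0,0,0,0])

```text
time: 64.53
eef_pos: [0.3463, 0.29, 0.0034]
tool_rot: [-3.142, -0.0, 0.506]
wrist_force: [0.5, 0.2, 0.0]
finger_gap: 1.0
```

move_arm(increments=[0,0,0,0,0,0,0,0,0,0,0,0,0,0,0,0,0,0,0,0], fingers=1)

```text
time: 65.15
eef_pos: [0.3464, 0.2899, 0.0034]
tool_rot: [3.141, -0.0, 0.506]
wrist_force: [-0.2, -1.4, 0.8]
finger_gap: 0.666
```

move_arm(increments=[0,0,-30,0,0,0,-50,0,0,0,-52,0,0,0,0,0,0,0,0,0])

```text
time: 65.78
eef_pos: [0.3458, 0.2896, 0.1345]
tool_rot: [3.142, 0.001, 0.506]
wrist_force: [0.1, 0.8, -2.2]
finger_gap: 0.666
```

```bash
python3 -c "
from h import *
st();tohub(0)"
```

```text
65.78 [0.3458 0.2896 0.1345] [3.1415e+00 1.1000e-03 5.0590e-01] j1,6 [0.578 1.643] F [ 0.1  0.8 -2.2] 0.666
turn -1.26 shift after turn [-314.3   63.9] z 0.1345
```

move_arm(increments=[0,0,0,-0.18,0,0,0,-0.18,0,0,0,-0.18,0,0,0,-0.18,0,0,0,-0.18])

```text
time: 66.4
eef_pos: [0.3448, 0.2889, 0.1324]
tool_rot: [-3.138, 0.003, 1.412]
wrist_force: [-0.0, -0.1, -1.3]
finger_gap: 0.67
```

move_arm(increments=[0,0,0,-0.18,0,0,0,-0.18,-52,10,0,0,-52,10,0,0,-52,11,0,0])

```text
time: 67.03
eef_pos: [0.4057, 0.1412, 0.1326]
tool_rot: [-3.137, -0.0, 1.767]
wrist_force: [0.8, 0.7, -0.7]
finger_gap: 0.67
```

move_arm(increments=[-53,11,0,0,-53,11,0,0,-53,11,0,0,0,0,15,0,0,0,10,0])

```text
time: 67.65
eef_pos: [0.468, -0.0062, 0.107]
tool_rot: [-3.137, -0.002, 1.765]
wrist_force: [-0.1, 0.2, 0.2]
finger_gap: 0.667
```

move_arm(increments=[0,0,0,0,0,0,0,0,0,0,0,0])

```text
time: 68.03
eef_pos: [0.4704, -0.006, 0.1109]
tool_rot: [3.141, 0.0, 1.767]
wrist_force: [0.8, 0.7, -0.3]
finger_gap: 0.671
```

```bash
python3 -c "
from h import *
snap('e2');st();bore('e2')"
```

```text
68.08 [ 0.4705 -0.0062  0.1109] [3.1404e+00 4.0000e-04 1.7669e+00] j1,6 [-0.127 -0.323] F [ 0.7 -0.1 -1.7] 0.667
px (np.float64(279.5), np.float64(261.25)) [np.float64(261.5), np.float64(261.0), np.float64(261.0), np.float64(261.5)] top rel TCP 0.0017 bore [ 0.  -0.2] hub [-0.2 -1.1] shift [-0.2 -0.8] yaw err 0.0016
```

move_arm(increments=[-0.2,-0.8,10,0,0,0,8,0,0,0,6,0,0,0,5,0,0,0,0,0])

```text
time: 68.7
eef_pos: [0.469, -0.0071, 0.0807]
tool_rot: [-3.14, -0.0, 1.766]
wrist_force: [-0.7, 0.0, -1.4]
finger_gap: 0.67
```

move_arm(increments=[0,0,7,0,0,0,6,0,0,0,0,0])

```text
time: 69.08
eef_pos: [0.4688, -0.007, 0.0675]
tool_rot: [-3.14, -0.0, 1.766]
wrist_force: [-1.1, 0.7, -0.5]
finger_gap: 0.67
```

move_arm(increments=[0,0,5,0,0,0,4,0,0,0,3,0,0,0,0,0,0,0,0,0])

```text
time: 69.7
eef_pos: [0.4694, -0.0071, 0.0571]
tool_rot: [-3.141, -0.0, 1.766]
wrist_force: [-3.4, 0.6, 5.7]
finger_gap: 0.671
```

move_arm(increments=[0,0,0,0,0,0,0,0,0,0,0,0,0,0,-30,0,0,0,-40,0], fingers=0)

```text
time: 70.32
eef_pos: [0.4682, -0.0069, 0.1256]
tool_rot: [-3.138, -0.001, 1.766]
wrist_force: [0.5, -0.5, 0.6]
finger_gap: 0.995
```

move_arm(increments=[-30,0,-45,0,0,0,0,0,0,0,0,0,0,0,0,0])

```text
time: 70.82
eef_pos: [0.474, -0.0359, 0.1693]
tool_rot: [-3.138, -0.001, 1.766]
wrist_force: [-0.6, -0.0, -0.7]
finger_gap: 1.002
```

```bash
python3 - <<'E'
from h import *
snap("e3"); st(); stack("e3",240); plan((.488,.445),HY,False,.03)
E
```

```text
70.88 [ 0.4741 -0.0359  0.1694] [-3.1385e+00 -1.4000e-03  1.7663e+00] j1,6 [-0.189 -0.384] F [-0.2 -0.2  0.4] 1.0
pack height by quadrant [59.0, 59.2, 59.2, 59.2]
tab L z 49.6 x range [-11.1   9.8] y max 67.5
tab R z 58.7 x range [-10.2  10.7] y max 65.3
yaw 1.766 j6 0.54 turn 0.001 shift after [439.1 106.7]
```

move_arm(increments=[55,13,0,0,55,13,0,0,55,13,0,0,55,13,0,0,55,13,0,0])

```text
time: 71.5
eef_pos: [0.4847, 0.2479, 0.1701]
tool_rot: [-3.14, 0.0, 1.767]
wrist_force: [1.6, -0.2, -0.1]
finger_gap: 1.0
```

move_arm(increments=[55,13,0,0,55,14,0,0,54,14,0,0,0,0,0,0,0,0,0,0])

```text
time: 72.12
eef_pos: [0.4933, 0.4144, 0.1698]
tool_rot: [-3.139, 0.001, 1.767]
wrist_force: [-0.2, 0.3, -0.3]
finger_gap: 0.998
```

```bash
python3 - <<'E'
from h import *
snap("f1"); st(); o,_,_=plates("f1")
for c,f in o: plan(c,f,False,0)
E
```

```text
72.17 [0.4936 0.4138 0.1702] [-3.1398e+00  1.2000e-03  1.7656e+00] j1,6 [0.615 0.42 ] F [ 0.3  0.1 -0.9] 0.997
plate [ 218   98  125  104 5477] bgr [89. 94. 93.] cen [0.4933 0.4484] phi -2.452 ext x [-0.039  0.065] y [-0.032  0.032] tool off mm [33.4  6.6] cut False
yaw 3.831 j6 -1.52 turn -2.066 shift after [-21.7  26.8]
```

View pics/f1.png

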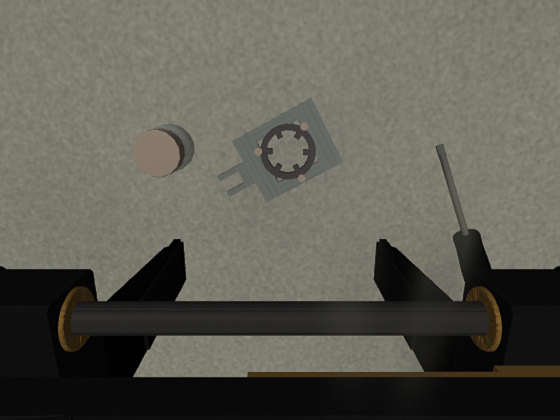

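Oblong C is at (288,150), with the jar clear at (160,150).

move_arm(increments=[0,0,0,-0.172,0,0,0,-0.172,0,0,0,-0.172,0,0,0,-0.172,0,0,0,-0.172])

```text
time: 72.8
eef_pos: [0.4943, 0.413, 0.1713]
tool_rot: [-3.141, 0.0, 2.629]
wrist_force: [-1.1, 0.5, 0.2]
finger_gap: 0.999
```

move_arm(increments=[0,0,0,-0.172,0,0,0,-0.172,0,0,0,-0.172,0,0,0,-0.172,0,0,0,-0.172])

```text
time: 73.42
eef_pos: [0.4943, 0.413, 0.1713]
tool_rot: [-3.141, -0.0, -2.794]
wrist_force: [-0.5, -0.5, 0.2]
finger_gap: 0.999
```

move_arm(increments=[0,0,0,-0.172,0,0,0,-0.174,-21.5,27,0,0,0,0,50,0,0,0,50,0])

```text
time: 74.05
eef_pos: [0.4943, 0.4484, 0.0713]
tool_rot: [-3.141, 0.002, -2.453]
wrist_force: [0.1, 0.4, -1.2]
finger_gap: 1.0
```

move_arm(increments=[0,0,40,0,0,0,11,0,0,0,0,0,0,0,0,0,0,0,0,0])

```text
time: 74.68
eef_pos: [0.4948, 0.4502, 0.0227]
tool_rot: [-3.141, 0.004, -2.451]
wrist_force: [-0.4, -0.1, -0.1]
finger_gap: 0.998
```

```bash
python3 - <<'E'
from h import *
snap("f2"); st(); plates("f2",300); s=ctrl.observe(); print(totool(np.array([.4933,.4484])-s['eef_pos'][:2],s['tool_rot'][2])*1000)
E
```

```text
74.72 [0.4946 0.45   0.0223] [-3.1415  0.0032 -2.4514] j1,6 [ 0.658 -1.603] F [-0.6 -0.1 -0.1] 0.996
plate [  215   115   125   185 13877] bgr [90. 94. 94.] cen [0.4929 0.4477] phi -2.452 ext x [-0.034  0.066] y [-0.032  0.032] tool off mm [ 3.  -0.6] cut True
[ 1.99666066 -0.45125251]
```

move_arm(increments=[2.3,-0.5,10,0,0,0,9.5,0,0,0,0,0])

```text
time: 75.1
eef_pos: [0.492, 0.4474, 0.0003]
tool_rot: [-3.142, -0.0, -2.451]
wrist_force: [-0.0, 0.6, 0.6]
finger_gap: 1.002
```

move_arm(increments=[0,0,0,0,0,0,0,0,0,0,0,0,0,0,0,0,0,0,0,0], fingers=1)

```text
time: 75.72
eef_pos: [0.4918, 0.4472, 0.0004]
tool_rot: [3.142, -0.001, -2.451]
wrist_force: [-0.8, 1.6, -1.1]
finger_gap: 0.669
```

move_arm(increments=[0,0,-30,0,0,0,-50,0,0,0,-55,0,0,0,0,0,0,0,0,0])

```text
time: 76.35
eef_pos: [0.4917, 0.4471, 0.1352]
tool_rot: [3.142, -0.001, -2.451]
wrist_force: [-0.8, -0.3, -1.5]
finger_gap: 0.672
```

```bash
python3 -c "
from h import *
st();tohub(0)"
```

```text
76.35 [0.4917 0.4471 0.1352] [ 3.1415e+00 -8.0000e-04 -2.4514e+00] j1,6 [ 0.657 -1.604] F [-0.8 -0.3 -1.5] 0.672
turn -4.217 shift after turn [-440.6 -109.6] z 0.1352
```

move_arm(increments=[0,0,0,0.172,0,0,0,0.172,0,0,0,0.172,0,0,0,0.172,0,0,0,0.172])

```text
time: 76.97
eef_pos: [0.4906, 0.4463, 0.1323]
tool_rot: [-3.138, -0.004, 2.966]
wrist_force: [-0.0, -0.6, -0.2]
finger_gap: 0.669
```

move_arm(increments=[0,0,0,0.172,0,0,0,0.172,0,0,0,0.172,0,0,0,0.172,0,0,0,0.172])

```text
time: 77.6
eef_pos: [0.4906, 0.4462, 0.1323]
tool_rot: [-3.136, 0.001, 2.106]
wrist_force: [0.3, -0.2, -1.0]
finger_gap: 0.666
```

move_arm(increments=[0,0,0,0.172,0,0,0,0.174,-55,-13,0,0,-55,-13,0,0,-55,-13,0,0])

```text
time: 78.22
eef_pos: [0.4839, 0.2757, 0.1327]
tool_rot: [-3.137, 0.001, 1.767]
wrist_force: [0.5, -0.5, -1.0]
finger_gap: 0.667
```

move_arm(increments=[-55,-14,0,0,-55,-14,0,0,-55,-14,0,0,-55,-14,0,0,-55,-14,0,0])

```text
time: 78.85
eef_pos: [0.4684, -0.0069, 0.1332]
tool_rot: [-3.138, -0.001, 1.766]
wrist_force: [0.4, -1.0, 0.2]
finger_gap: 0.667
```

move_arm(increments=[0,0,14,0,0,0,10,0,0,0,0,0,0,0,0,0,0,0,0,0])

```text
time: 79.47
eef_pos: [0.4708, -0.0046, 0.1122]
tool_rot: [3.141, 0.0, 1.767]
wrist_force: [-0.5, -0.2, -0.4]
finger_gap: 0.672
```

```bash
python3 -c "
from h import *
snap('f3');st();bore('f3')"
```

```text
79.53 [ 0.4708 -0.0048  0.1123] [3.1407e+00 3.0000e-04 1.7671e+00] j1,6 [-0.124 -0.321] F [-0.3  0.5 -0.9] 0.672
px (np.float64(279.5), np.float64(265.375)) [np.float64(265.5), np.float64(265.0), np.float64(265.0), np.float64(266.0)] top rel TCP 0.0047 bore [-0.9 -0.2] hub [-1.5 -1.7] shift [-0.6 -1.5] yaw err 0.0017
```

move_arm(increments=[-0.6,-1.4,10,0,0,0,8,0,0,0,6,0,0,0,5,0,0,0,0,0])

```text
time: 80.15
eef_pos: [0.4688, -0.0062, 0.0822]
tool_rot: [-3.141, -0.0, 1.766]
wrist_force: [-0.6, -0.4, 0.1]
finger_gap: 0.671
```

move_arm(increments=[0,0,6,0,0,0,5,0,0,0,3,0,0,0,0,0])

```text
time: 80.65
eef_pos: [0.4689, -0.0062, 0.0684]
tool_rot: [-3.141, -0.0, 1.766]
wrist_force: [-0.5, -0.2, -2.1]
finger_gap: 0.672
```

```bash
python3 -c "
from h import *
st()"
```

```text
80.65 [ 0.4689 -0.0062  0.0684] [-3.1410e+00 -2.0000e-04  1.7658e+00] j1,6 [-0.128 -0.323] F [-0.5 -0.2 -2.1] 0.672
```

move_arm(increments=[0,0,2,0,0,0,2,0,0,0,1,0,0,0,0,0])

```text
time: 81.15
eef_pos: [0.4691, -0.0062, 0.0637]
tool_rot: [-3.141, -0.0, 1.766]
wrist_force: [0.3, -0.1, -0.3]
finger_gap: 0.673
```

move_arm(increments=[0,0,0,0,0,0,0,0,0,0,0,0,0,0,-30,0,0,0,-35,0], fingers=0)

```text
time: 81.78
eef_pos: [0.4684, -0.0062, 0.1287]
tool_rot: [-3.14, -0.001, 1.766]
wrist_force: [-0.1, -1.2, 0.1]
finger_gap: 0.996
```

move_arm(increments=[-30,0,-45,0,0,0,0,0,0,0,0,0,0,0,0,0])

```text
time: 82.28
eef_pos: [0.4738, -0.0351, 0.1719]
tool_rot: [-3.139, -0.001, 1.766]
wrist_force: [0.3, -0.2, -0.2]
finger_gap: 0.995
```

```bash
python3 - <<'E'
from h import *
snap("f4"); st(); stack("f4",240); plan((.630,-.138),HY,False,.03)
p,d,K,W,pos,R=load("f4"); cv2.imwrite("pics/f4c.png",p)
E
```

```text
82.33 [ 0.4739 -0.0351  0.172 ] [-3.1387e+00 -1.3000e-03  1.7663e+00] j1,6 [-0.187 -0.383] F [ 0.6 -0.   0.2] 1.003
pack height by quadrant [68.1, 68.1, 68.0, 68.1]
tab L z 15.5 x range [-6.7  5.7] y max 67.0
tab R z 58.7 x range [-10.2  10.8] y max 65.4
yaw 1.766 j6 -0.41 turn 0.001 shift after [-161.1  133.2]
```

View pics/f4.png

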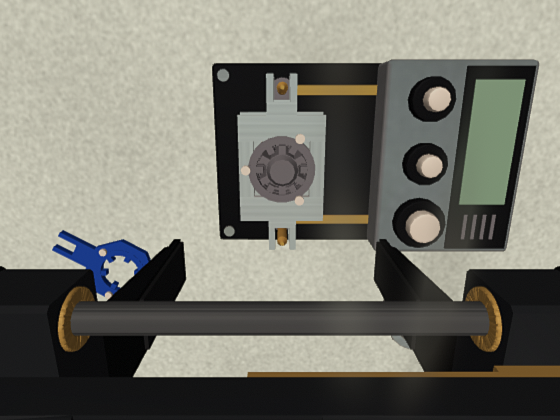

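The pack is level at 68 mm with both tabs round their rods (282,88) and (282,236). Now the ring.

move_arm(increments=[-54,44,0,0,-54,44,0,0,-53,45,0,0,0,0,0,0,0,0,0,0])

```text
time: 82.95
eef_pos: [0.6192, -0.1536, 0.1721]
tool_rot: [-3.139, -0.002, 1.766]
wrist_force: [-0.6, -0.3, 1.1]
finger_gap: 1.001
```

```bash
cat >> h.py <<'E'
def ring(tag,z=.030,rowmax=262):
    p,d,K,W,pos,R=load(tag); X=cloud(d,K,W)
    for m,s,c in blobs(hmask(X,z-.0035,z+.003,rowmax),300):
        g=cast(K,W,np.argwhere(m)[:,::-1],z); cc,r=cv2.minEnclosingCircle(g.astype(np.float32)*1000); cc=np.array(cc)
        print('ring',s,cc.round(1),round(r,1),'z',np.nanmedian(X[m][:,2]).round(4),'tool off',totool(cc-pos[:2]*1000,R[2]).round(1))
E
python3 -c "
from h import *
snap('g1');st();ring('g1')"
```

```text
83.0 [ 0.6191 -0.1534  0.173 ] [-3.1401e+00 -1.1000e-03  1.7665e+00] j1,6 [-0.327 -0.523] F [ 0.6 -0.1  1.1] 0.997
ring [139   0  30  28 310] [496. -33.] 14.7 z 0.0316 tool off [142.3 -97.5]
ring [ 263  144   66   65 1794] [ 629.4 -136.3] 28.7 z 0.0288 tool off [15.1 13.4]
```

move_arm(increments=[15,13,0,0,0,0,50,0,0,0,50,0,0,0,40,0,0,0,10,0])

```text
time: 83.62
eef_pos: [0.6277, -0.1347, 0.0212]
tool_rot: [-3.137, -0.003, 1.767]
wrist_force: [-0.1, -0.5, 0.6]
finger_gap: 1.002
```

move_arm(increments=[0,0,0,0,0,0,0,0,0,0,12,0,0,0,0,0])

```text
time: 84.12
eef_pos: [0.6294, -0.137, 0.0112]
tool_rot: [-3.141, -0.001, 1.766]
wrist_force: [-0.1, -0.7, 0.8]
finger_gap: 0.997
```

```bash
python3 -c "
from h import *
snap('g2');st();ring('g2',.030,298)"
```

```text
84.17 [ 0.6296 -0.1371  0.0114] [-3.1408e+00 -4.0000e-04  1.7656e+00] j1,6 [-0.298 -0.492] F [-0.6 -0.3  0.1] 0.999
ring [ 218  216  126   82 4084] [ 629.3 -135.2] 28.3 z 0.0287 tool off [1.8 0.2]
```

move_arm(increments=[1,0,0,0,0,0,0,0])

```text
time: 84.42
eef_pos: [0.6299, -0.1362, 0.012]
tool_rot: [3.141, 0.0, 1.766]
wrist_force: [0.8, 0.1, 0.3]
finger_gap: 0.999
```

move_arm(increments=[0,0,0,0,0,0,0,0,0,0,0,0,0,0,0,0,0,0,0,0], fingers=1, force=35)

```text
time: 85.05
eef_pos: [0.6298, -0.1361, 0.0118]
tool_rot: [-3.142, -0.0, 1.766]
wrist_force: [0.5, 0.1, -1.3]
finger_gap: 0.61
```

move_arm(increments=[0,0,-30,0,0,0,-50,0,0,0,-50,0,0,0,0,0,0,0,0,0])

```text
time: 85.68
eef_pos: [0.6287, -0.1358, 0.14]
tool_rot: [-3.139, -0.001, 1.766]
wrist_force: [0.0, 0.3, -2.7]
finger_gap: 0.607
```

```bash
python3 -c "
from h import *
snap('g3');st();tohub(0);s=ctrl.observe();ring('g3',s['eef_pos'][2]+.0186,298)"
```

```text
85.72 [ 0.6281 -0.1356  0.1389] [-3.1375e+00 -2.2000e-03  1.7658e+00] j1,6 [-0.296 -0.491] F [-0.4  0.2 -2.8] 0.61
turn 0.0 shift after turn [ 157.5 -130.7] z 0.1389
ring [ 198  217  164   81 4536] [ 626.4 -125.1] 36.2 z 0.157 tool off [11.  -0.2]
```

move_arm(increments=[39,-33,0,0,39,-33,0,0,39,-33,0,0,40,-32,0,0,0,0,0,0])

```text
time: 86.35
eef_pos: [0.4666, -0.0056, 0.1381]
tool_rot: [-3.136, -0.002, 1.768]
wrist_force: [1.2, 0.1, -2.1]
finger_gap: 0.613
```

move_arm(increments=[0,0,15,0,0,0,12,0,0,0,0,0,0,0,0,0])

```text
time: 86.85
eef_pos: [0.4711, -0.0079, 0.1145]
tool_rot: [-3.141, -0.0, 1.765]
wrist_force: [-0.2, 0.6, -2.5]
finger_gap: 0.612
```

```bash
python3 -c "
from h import *
st();tohub(0)"
```

```text
86.85 [ 0.4711 -0.0079  0.1145] [-3.1409e+00 -2.0000e-04  1.7651e+00] j1,6 [-0.131 -0.325] F [-0.2  0.6 -2.5] 0.612
turn -0.0 shift after turn [ 1.8 -1.4] z 0.1145
```

move_arm(increments=[1,-1.4,6,0,0,0,6,0,0,0,6,0,0,0,5,0,0,0,0,0])

```text
time: 87.48
eef_pos: [0.4688, -0.0067, 0.0911]
tool_rot: [-3.14, -0.0, 1.766]
wrist_force: [0.5, 1.1, -2.8]
finger_gap: 0.608
```

move_arm(increments=[0,0,3,0,0,0,2,0,0,0,0,0,0,0,0,0])

```text
time: 87.98
eef_pos: [0.4694, -0.0068, 0.0869]
tool_rot: [3.141, 0.0, 1.766]
wrist_force: [0.1, 0.2, -2.9]
finger_gap: 0.612
```

```bash
python3 -c "
from h import *
st();tohub(0)"
```

```text
87.97 [ 0.4694 -0.0068  0.0869] [3.1414e+00 1.0000e-04 1.7658e+00] j1,6 [-0.129 -0.324] F [ 0.1  0.2 -2.9] 0.612
turn 0.0 shift after turn [0.4 0.1] z 0.0869
```

move_arm(increments=[0,0,1.5,0,0,0,1,0,0,0,0.5,0,0,0,0,0])

```text
time: 88.48
eef_pos: [0.4692, -0.0068, 0.0838]
tool_rot: [-3.142, -0.0, 1.766]
wrist_force: [0.1, -0.3, -2.3]
finger_gap: 0.609
```

move_arm(increments=[0,0,0,0,0,0,0,0,0,0,0,0,0,0,0,0,0,0,-20,0], fingers=0)

```text
time: 89.1
eef_pos: [0.4678, -0.0066, 0.1024]
tool_rot: [-3.138, -0.001, 1.766]
wrist_force: [0.3, -0.1, 0.5]
finger_gap: 0.997
```

move_arm(increments=[0,0,-45,0,-30,0,-30,0,0,0,0,0,0,0,0,0,0,0,0,0])

```text
time: 89.72
eef_pos: [0.4739, -0.0355, 0.1768]
tool_rot: [-3.138, -0.001, 1.766]
wrist_force: [0.2, 0.3, -0.2]
finger_gap: 1.001
```

```bash
python3 - <<'E'
from h import *
snap("g4"); st(); ring("g4",.102); p,d,K,W,pos,R=load("g4"); X=cloud(d,K,W); m=hmask(X,.09,.11,262)>0; T=X[m]; T=T[np.isfinite(T).all(1)]; A=np.c_[T[:,:2],np.ones(len(T))]; print('ring top plane tilt',np.linalg.lstsq(A,T[:,2],rcond=None)[0][:2].round(3),'z',np.median(T[:,2]).round(4)); feat("g4",262)
E
```

```text
89.78 [ 0.474  -0.0355  0.177 ] [-3.1387e+00 -1.3000e-03  1.7664e+00] j1,6 [-0.188 -0.384] F [-0.5 -0.2 -0.5] 0.998
ring [ 239  133   85   84 2892] [469.   -6.8] 28.5 z 0.1006 tool off [29.1  0.8]
ring top plane tilt [-0.003  0.012] z 0.1005
0.057 [ 238   74   87   83 2025] circ [459.6  23.9] 37.0 tool off [61.1 -2.4]
0.057 [423  87  25  24 463] circ [570.7  64.2] 9.0 tool off [ 78.9 114.3]
0.057 [317 145   7  18  53] circ [498.2   8.7] 6.6 tool off [38.6 32.5]
0.057 [287 149  12   7  41] circ [475.3   5.7] 4.4 tool off [40.2  9.4]
0.057 [417 154  23  22 404] circ [580.3  16.1] 8.9 tool off [ 29.9 114.5]
0.057 [256 162  10  19  92] circ [452.4 -14.3] 7.2 tool off [ 24.9 -16.9]
0.057 [298 163  10  14  78] circ [486.4  -6.2] 5.4 tool off [26.3 18. ]
0.057 [263 181  16  13 101] circ [464.2 -26.2] 6.9 tool off [11.  -7.7]
0.057 [286 181  15  13 102] circ [481.6 -22.7] 6.6 tool off [11.  10.1]
0.057 [240 190  83  57 974] circ [475.1 -39.8] 34.9 tool off [-4.5  0.4]
0.057 [406 211  32  30 737] circ [590.  -32.6] 13.1 tool off [-19.7 114.5]
0.057 [277 230  10   7  46] circ [480.1 -61.7] 3.8 tool off [-26.9   1.1]
0.0695 [279  83   8   9  52] circ [458.1  50.3] 2.9 tool off [87.2  1.2]
0.0695 [279 236   6   7  33] circ [480.3 -62.6] 2.7 tool off [-27.8   1. ]
0.0745 [ 260  147   44   46 1044] circ [469.  -6.] 17.5 tool off [29.9  1. ]
0.0745 [255 176  54  24 230] circ [470.3 -12.7] 19.5 tool off [23.1  0.9]
```

The ring sits flat and centred on the pack, with its top at about 101 mm. Next are the keys, pressed with the fingers shut.

move_arm(increments=[39,57,0,0,39,57,0,0,0,0,50,0,0,0,45,0,0,0,0,0], fingers=1, force=20)

```text
time: 90.4
eef_pos: [0.5582, 0.0536, 0.0783]
tool_rot: [-3.131, -0.002, 1.767]
wrist_force: [-0.5, 0.3, 0.3]
finger_gap: 0.531
```

move_arm(increments=[0,0,0,0,0,0,0,0,0,0,0,0])

```text
time: 90.78
eef_pos: [0.5639, 0.0529, 0.0859]
tool_rot: [3.138, 0.001, 1.766]
wrist_force: [0.8, 0.3, 0.7]
finger_gap: 0.218
```

```bash
python3 -c "
from h import *
st(); s=ctrl.observe()
for k in ((.5717,.0647),(.5813,.0160),(.591,-.0329)): print((totool(np.array(k)-s['eef_pos'][:2],s['tool_rot'][2])*1000).round(1))"
```

```text
90.78 [0.5639 0.0529 0.0859] [3.1381e+00 7.0000e-04 1.7656e+00] j1,6 [-0.001 -0.196] F [0.8 0.3 0.7] 0.218
[10. 10.]
[-39.6   9.9]
[-89.4  10. ]
```

move_arm(increments=[10,10,0,0,0,0,0,0,0,0,0,0,0,0,0,0,0,0,14,0])

```text
time: 91.4
eef_pos: [0.5715, 0.0647, 0.0706]
tool_rot: [3.139, 0.0, 1.766]
wrist_force: [0.2, 0.3, 0.7]
finger_gap: 0.002
```

move_arm(increments=[0,0,5,0,0,0,0,0])

```text
time: 91.65
eef_pos: [0.5696, 0.0647, 0.0635]
tool_rot: [-3.139, -0.0, 1.766]
wrist_force: [-0.0, 0.8, 0.4]
finger_gap: 0.003
```

```bash
python3 -c "
from h import *
st()"
```

```text
91.65 [0.5696 0.0647 0.0635] [-3.1393e+00 -4.0000e-04  1.7657e+00] j1,6 [ 0.019 -0.175] F [-0.   0.8  0.4] 0.003
```

move_arm(increments=[0,1,3,0,0,0,3,0,0,0,1.5,0,0,0,0,0])

```text
time: 92.15
eef_pos: [0.5718, 0.0649, 0.0578]
tool_rot: [3.141, 0.0, 1.766]
wrist_force: [-1.3, -0.2, 5.0]
finger_gap: 0.007
```

move_arm(increments=[0,0,2,0,0,0,1,0,0,0,0,0,0,0,0,0])

```text
time: 92.65
eef_pos: [0.5719, 0.065, 0.0561]
tool_rot: [3.141, 0.0, 1.766]
wrist_force: [-6.0, -1.2, 12.1]
finger_gap: 0.007
```

```bash
python3 -c "
from h import *
st()"
```

```text
92.65 [0.5719 0.065  0.0561] [3.1413e+00 2.0000e-04 1.7659e+00] j1,6 [ 0.02  -0.175] F [-6.  -1.2 12.1] 0.007
```

move_arm(increments=[0,0,-25,0,-25,0,0,0,-25,0,0,0,0,0,0,0,0,0,13,0])

```text
time: 93.28
eef_pos: [0.5818, 0.0163, 0.0665]
tool_rot: [3.14, 0.0, 1.766]
wrist_force: [0.6, 0.1, -0.6]
finger_gap: 0.007
```

move_arm(increments=[0,0,0,0,0,0,0,0])

```text
time: 93.52
eef_pos: [0.5807, 0.0165, 0.0657]
tool_rot: [-3.141, -0.0, 1.767]
wrist_force: [0.0, -0.9, -0.5]
finger_gap: 0.005
```

Over the mode key, so I'll press it with the same total travel.

move_arm(increments=[0,0.5,4,0,0,0,4,0,0,0,3,0,0,0,2,0,0,0,0,0])

```text
time: 94.15
eef_pos: [0.5822, 0.0163, 0.0561]
tool_rot: [3.141, -0.0, 1.766]
wrist_force: [-5.3, 2.0, 15.5]
finger_gap: 0.004
```

move_arm(increments=[0,0,0,0,0,0,0,0])

```text
time: 94.4
eef_pos: [0.5822, 0.0163, 0.0561]
tool_rot: [3.141, -0.0, 1.766]
wrist_force: [-6.6, 1.9, 13.9]
finger_gap: 0.003
```

move_arm(increments=[0,0,-25,0,-25,0,0,0,-25,0,0,0,0,0,0,0,0,0,13,0])

```text
time: 95.02
eef_pos: [0.592, -0.0329, 0.0656]
tool_rot: [3.14, 0.0, 1.766]
wrist_force: [-0.7, 0.8, -0.3]
finger_gap: 0.005
```

move_arm(increments=[0,0,0,0,0,0,0,0])

```text
time: 95.28
eef_pos: [0.5909, -0.0324, 0.0647]
tool_rot: [-3.141, -0.0, 1.767]
wrist_force: [-0.1, 0.8, -0.1]
finger_gap: 0.007
```

move_arm(increments=[0,0,4,0,0,0,4,0,0,0,3,0,0,0,2,0,0,0,0,0])

```text
time: 95.9
eef_pos: [0.5919, -0.0328, 0.056]
tool_rot: [-3.142, -0.001, 1.766]
wrist_force: [-9.2, 2.7, 19.5]
finger_gap: 0.01
```

move_arm(increments=[0,0,0,0,0,0,0,0])

```text
time: 96.15
eef_pos: [0.592, -0.0328, 0.056]
tool_rot: [3.141, -0.0, 1.766]
wrist_force: [-8.9, 2.2, 19.2]
finger_gap: 0.005
```

Measure is down at z = 0.056. I'll rise, back off and do a final check.

move_arm(increments=[0,0,-40,0,0,0,-50,0,0,0,-40,0,-30,-40,0,0,0,0,0,0])

```text
time: 96.78
eef_pos: [0.5568, -0.0717, 0.1824]
tool_rot: [3.142, 0.001, 1.763]
wrist_force: [-0.3, 0.4, 0.1]
finger_gap: 0.004
```

move_arm(increments=[-20,-40,0,0,0,0,0,0,0,0,0,0])

```text
time: 97.15
eef_pos: [0.5229, -0.0972, 0.1819]
tool_rot: [3.142, -0.0, 1.766]
wrist_force: [0.5, -0.1, -0.2]
finger_gap: 0.006
```

```bash
python3 - <<'E'
from h import *
snap("z1"); st(); stack("z1",240); ring("z1",.102); p,d,K,W,pos,R=load("z1"); X=cloud(d,K,W)
for m,s,c in blobs(hmask(X,.057,.068),200): print(s,np.nanmedian(X[m][:,:],0).round(4))
E
```

```text
97.2 [ 0.5231 -0.0971  0.182 ] [ 3.1416e+00 -4.0000e-04  1.7662e+00] j1,6 [-0.285 -0.48 ] F [-0.1 -0.8  0.3] 0.004
pack height by quadrant [100.5, 100.5, 100.7, 100.6]
tab L z 32.9 x range [ 9.7 10.6] y max 56.9
tab R z 58.4 x range [-10.2  10.9] y max 67.4
ring [ 180   18   90   96 3493] [469.6  -7.6] 28.6 z 0.1006 tool off [ 98.2 -34.9]
[ 183    0   93   63 1517] [0.4695 0.0272 0.0676]
[375  58  24  26 472] [0.5814 0.0153 0.0606]
[ 190   65   86   98 2004] [ 0.482  -0.043   0.0673]
[366 122  33  33 842] [ 0.5909 -0.033   0.0608]
```

View pics/z1.png

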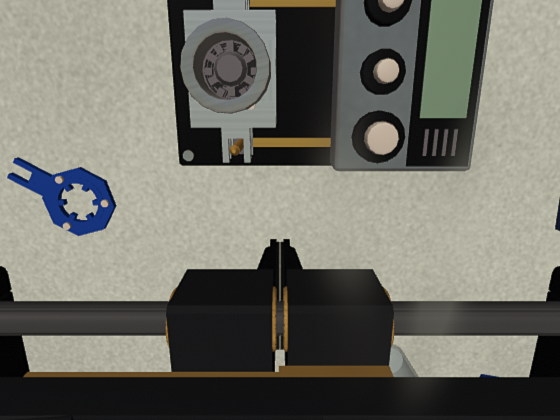

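The ring lies flat on the pack at (226,66), the keys are back up, and the arm touches nothing. I'm handing the job in.

```bash
python3 -c "
from bench import ctrl
print(ctrl.sign_off())"
```

```text
the job is handed in; nothing more can be done
None
```

The job is handed in at about 97 s of the 210 s allowed. The capacitor is built, the ring is back on top, and wake, mode and measure were pressed one at a time. Sign-off gave no verdict.

**Plates:** All six plates on the bench went onto the hub, alternating eight-sided and oblong with an eight-sided one at the bottom. I checked after each plate. The pack rose 9 mm each time and stayed level within about 0.2 mm. The forks were round the left rod for the oblongs and the right rod for the eight-sided plates.

**Ring:** It sits flat and is within about 1.3 mm of the hub axis. Its top reads 100.6 mm against a nominal 102 mm; the camera's depth reads about 1 mm low.

**Keys:** Each was pushed to full travel, with the fingertips at 56 mm and 12 to 19 N. The last picture showed mode and measure back up. Wake was cut off at the image edge, so I did not measure it after release.

**What went wrong:**
- **Ring pushed down:** When I first lifted the ring, I commanded 20 mm down before going up. The ring slid up in the grip, and I did not see the peak force.
- **Missed grasp:** I lifted from one oblong before the fingers had closed, then rotated and lowered them shut into its bore. The plate moved about 4 mm. I picked it up again and turned it on the bench, because its first angle was out of range for the last joint.
- **Bore position:** The wrist camera and the position at grasp differed by up to 1.5 mm along the tab. No plate jammed as it went down.

I kept clear of the other things on the bench but did not measure their positions again at the end.

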